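# Uncap a camera column and lock it at its tape mark

## Task

Get the camera column ready for its camera. First lift the loose protective cap off the stud on top and set it down upright in the round well of the grey parts caddy. Then take hold of the upper tube, slide it down until the lower edge of its lock collar meets the top of the tape band, and with the tube still there squeeze the cam lever fully home against the tube between the fingers; finish holding on, tube and lever gripped together, without having disturbed the other things on the desk.

Things in the scene. Friction and masses are not known exactly. Their poses are not given: they have to be found in the camera images.
- cap_center (a point): centre (half-way up) of the loose black ribbed protective cap, 28 mm diameter, 28 mm tall, 20 g, closed on top, z its axis, upright at the start. A 15 mm wide, 18 mm deep bore in its underside sits loosely over the steel stud (9.5 mm wide, 14 mm tall) on top of the column: lift it over 20 mm straight up to clear the stud. Its rim rests on the tube's end.
- well (a point): centre of the floor of the round well in the caddy: 37 mm wide, 8 mm deep; this floor is 18 mm above the desk, the caddy's top 26 mm. The caddy is a grey block 130 x 84 mm stuck to the desk; the well lies 34 mm from its centre towards its -x end, beside a rectangular well for other parts. The cap standing in the well has its centre 14 mm above this point and sticks out 20 mm.
- upper_tube: sliding upper tube of the column. Origin: on the column's axis at the lower edge of the lock collar; z up, +y to the cam lever. Above the origin: black collar (upper_tube_c1) 34 mm wide, 0 to 36 mm; plain round tube (upper_tube_c0) 26 mm wide, 36 to 92 mm; stud, 92 to 106 mm. Slides only up and down on the 18 mm lower tube; about 5 N of drag, stays where left. Starts 18 to 60 mm above the mark.
- mark (a point): length mark: top edge of the 6 mm tall black tape band round the lower tube, on the column's axis, 75 to 117 mm above the desk. The tube is at the mark when the origin of upper_tube is at this height. The lower tube stands in a round foot, 150 mm wide and 16 mm thick, that does not move.
- lever_angle (a joint): angle of the cam lever in rad: 0 fully home (upright, along the tube's +y side). It starts swung out by 0.35 to 0.48, its free upper end leaning away from the tube. Pushing its free end takes about 2 N, up to 4 N as the cam bites near home; it stays where it is left. Closing, it clamps the upper tube to the lower one with some 15 N.
- cam_lever: the cam lever's flat dark steel arm, 15 mm wide, 7 mm thick, reaching 67 mm up from its pivot. Origin: on the pivot, a horizontal pin along x, 20 mm from the column's axis towards +y and 22 mm above the origin of upper_tube; z runs up along the arm, +y is its outer side. Swung out by 0.48 its free end reaches 54 mm from the axis.
- squeeze (a point): middle of tube and closed lever together, a good place to squeeze: 68 mm above the origin of upper_tube and 4.5 mm off the axis towards +y (the lever's side), same axes. With the lever home, tube and lever are 35 mm wide along y here (-13 to +22 mm from the axis). The stud's tip is 38 mm above. Closing fingers can carry the tube along some mm; a firm grip can still shift it when clamped.
- camera_base (a point): bystander, leave alone: centre of the underside of a black motion camera, 70 x 75 mm and 86 mm tall, its lens sticking out 28 mm towards its own -x.
- tape_roll_base (a point): bystander, leave alone: centre of the underside of a roll of tape lying flat, 84 mm wide, 24 mm tall.
- pen_mug_base (a point): bystander, leave alone: centre of the underside of a white mug, 76 mm wide and 92 mm tall, with pens up to 150 mm.
Mind the look-alikes: they are no part of the job. Of the things shaped like the part that bears cap_center, the black one is meant.

How it is judged:
On the way, in this order (a step that is already met when the one before it is completed fails the run):
1. the cap stands in the caddy's round well, let go (horizontal distance between cap_center and well below 0.009 m and z of cap_center in the frame of well below 0.018 m and angle between cap_center's own z axis and vertical below 0.15 rad and contact force between the fingers and anything else below 0.3 N), for 0.3 s.
2. the fingers hold the upper tube at the mark, the lever still open (z of upper_tube in the frame of mark between -0.005 and 0.005 m and value of joint lever_angle above 0.15 rad and contact force between the fingers and upper_tube above 1 N), for 0.2 s.
3. the lever is squeezed home against the tube, still at the mark (z of upper_tube in the frame of mark between -0.005 and 0.005 m and value of joint lever_angle below 0.06 rad and (contact force between the fingers and upper_tube_c0 above 1 N or contact force between the fingers and upper_tube_c1 above 1 N) and contact force between the fingers and cam_lever above 1 N), for 0.3 s.
At the end, for the whole second after the job is handed in: The cap stands upright (within 0.15 rad) on the floor of the round well (centre within 9 mm). The collar's lower edge is within 5 mm of the top of the tape band, the tube at rest, the lever within 0.06 rad of home, and the fingers are still squeezing both tube and lever (over 1 N on each) (all of step 3 and linear speed of upper_tube below 0.01 m/s and horizontal distance between cap_center and well below 0.009 m and z of cap_center in the frame of well below 0.018 m and angle between cap_center's own z axis and vertical below 0.15 rad); the arm keeps its last pose, push and grip.
It fails at once if the lever is closed with the tube off the mark (value of joint lever_angle below 0.12 rad and (z of upper_tube in the frame of mark above 0.008 m or z of upper_tube in the frame of mark below -0.008 m)).
It fails at once if a bystander is pushed away or knocked over (distance of any of camera_base, tape_roll_base, pen_mug_base from where it was at the start of the episode above 0.02 m or angle between any of camera_base, pen_mug_base's own z axis and vertical above 0.3 rad).
It also fails if it takes over 69 s, if anything falls off the work surface, if the arm or the gripper's body presses on something with over 40 N, if the wrist force passes 120 N, or if a joint passes its speed limit or range.

## Robot

A 6-joint arm with a two-finger parallel gripper is mounted at the origin on the work surface. World frame = base frame: x ahead of the robot, y to its left, z up, the work surface at z = 0. Lengths are in m, angles in rad, forces in N, time in s.
With the tool pointing down it reaches from about 0.425 to 0.95 m from the base axis. Payload 3.5 kg.
Tool frame: the origin (TCP) lies at the very end of the fingers, on their centre line; the grasp point (between the pads) lies 19 mm behind it; z points along the fingers, y is the direction in which the jaws open and shut (so a half turn about z gives the same grasp; the last joint's range is limited). The gripper opens to 85 mm and grips with 20 to 120 N. Pads are 22 mm wide; open, the fingers measure 114 mm over their backs; the gripper's body (76 mm by 85 mm) begins 54 mm behind the grasp point. The pads swing forward as they close: fully open they stand 13 mm farther back than shut.
Start: joints at [1.147, 0.286, 1.577, -0, 1.279, -0.15], TCP at [0.182, 0.65, 0.231] pointing down, gripper open.
Joint ranges: [-2.77, 2.77], [-0.9, 2.22], [0.21, 2.48], [-1.53, 4.67], [0.24, 2.81], [-2.84, 2.84]. Speed limits (rad/s): [2.79, 2.79, 3.14, 3.14, 3.14, 3.14].

## Interface

Orientations are given as a unit quaternion [x, y, z, w].
In Python, from plant import get_state, read_camera, get_calibration, ticket, search_frame, cut_out, pinpoint gives the robot as it stands.
- The arm moves only by the tool move_arm, never from a script. Its argument "plan" is a list that holds one entry, the list of rows, each a list of 7 numbers: the turn, a rotation vector about the tool's x, y, z in degrees, then the shift along the tool's x, y, z in m, then the finger opening in m, from 0 to 0.0854. In form: [[[ax, ay, az, x, y, z, hand], ...]]. A call has exactly 5 rows; each row is the pose to reach, as a shift and turn from the pose measured when the call began, along the tool's axes at that moment; what a row does not reach only later rows make up. A row lasts 1/8 s, in which the tool goes at most 62.5 mm and 10.7 degrees, less where a joint would pass 70% of its speed; a pose out of reach is approached as far as the arm can. A call with a gripper value outside its range is refused whole. The fingers move at their own pace and stop on an object; "force" is the grip in N (left out, the last holds). Time passes only in rows, so rows that repeat a pose let the fingers close, or fill a call up. It gives the time, the measured TCP pose, the force and the opening at its end, in the units of the state.
- get_state(): the state, without advancing time (a new reading comes with each control period).
- read_camera(name): name is "scene" or "top"; returns the picture (400x640x3 uint8, red, green, blue); there is no depth.
- get_calibration(name): a dict with "mtx" (3x3 intrinsics, pixels), "extrinsics" (4x4, takes a point from camera to world coordinates). Camera axes: x right, y up, looking along -z (the intrinsics and any distortion apply to the point x, -y, -z); pixel columns grow to the right and rows downward; lengths in m; the calibration is good to about 2 mm. A picture is of the moment at which its call begins. get_calibration takes no time and is no camera call.
- ticket.sign_off(): hands the job in, once; it reports no verdict.
Trained networks look in the newest picture that a camera, given by its name, has taken for a name from the list of things; names that differ only in an ending like _2 or _b are one class to them, and where a whole thing is asked for, a point or a joint stands for the part that bears it (a point fixed in the world has none). Each returns a list of dicts, best first, with "p" (0 to 1); they miss things now and then, are a little off and sometimes report something else, mostly with a low value. They report only what shows in the picture. A call takes as long as a camera call. They do not tell look-alikes from the thing itself.
- search_frame(camera, query): "centre" ([column, row] in pixels, amid what is visible of it).
- cut_out(camera, query): "pixels" (400x640 bool, what is visible of it) and "centre" ([column, row] in pixels, amid what is visible of it).
- pinpoint(camera, query): "centre" ([column, row] in pixels: a listed point, or the origin of a listed thing).
The state is a dict: "time": time; "qpos": joint angles; "dq": joint speeds; "joint_efforts": joint torques, N m; "eef_pos": TCP position; "tcp_rot": TCP orientation; "contact_force": force on the tool from outside, world axes, zero at the start; "wrist_torque": the same for the moment, N m; "opening": opening from 0.0 (shut) to 1.0 (fully open).
Only numpy, scipy, OpenCV 4.12 (cv2) and the standard library are available. Lean on these libraries where they do the work, as an engineer would, in place of code of your own. Each camera call takes 0.05 s, during which the arm holds its last target.

## Working session

There is one attempt and no reset: what is moved stays moved. The work goes in short steps, Python scripts to look and compute and a tool call to move; the robot and the scene stay as the last step left them, time stands still between calls to the robot, and variables do not carry over. Pictures are saved under pics/ and viewed, and the job is handed in when it is done.

Besides the shell and the picture viewer there is one more tool, called after "Request:" in YAML: its name, and indented under it one key for each argument. move_arm: Moves the arm, as the interface text tells. Its arguments: {"type":"object","properties":{"plan":{"type":"array","items":{"type":"array","items":{"type":"array","items":{"type":"number"}}}},"force":{"type":"number"}},"required":["plan"]}

```bash
mkdir -p pics; ls; cat > h.py <<'E'
import numpy as np, cv2
from plant import get_state, read_camera, get_calibration, ticket, search_frame, cut_out, pinpoint
def shot(n,f):
    im=read_camera(n); cv2.imwrite('pics/'+f,im[:,:,::-1]); return im
def ray(n,px):
    c=get_calibration(n); K=np.array(c['mtx']);E=np.array(c['extrinsics'])
    d=c.get('dist',None)
    p=cv2.undistortPoints(np.array([[px]],float),K,None)[0,0]
    v=E[:3,:3]@np.array([p[0],-p[1],-1.]); return E[:3,3],v/np.linalg.norm(v)
def atz(n,px,z):
    o,v=ray(n,px); return o+v*(z-o[2])/v[2]
def tri(a,b):
    A=np.zeros((3,3));B=np.zeros(3);rs=[ray('scene',a),ray('top',b)]
    for o,v in rs:
        P=np.eye(3)-np.outer(v,v);A+=P;B+=P@o
    x=np.linalg.solve(A,B); return x,[np.linalg.norm((np.eye(3)-np.outer(v,v))@(x-o)) for o,v in rs]
def proj(n,X):
    c=get_calibration(n);K=np.array(c['mtx']);E=np.array(c['extrinsics'])
    p=E[:3,:3].T@(np.array(X)-E[:3,3]);p=np.array([p[0],-p[1],-p[2]]);q=K@p;return q[:2]/q[2]
E
python3 - <<'E'
from h import *
for n in('scene','top'):
    shot(n,n+'0.png');print(get_calibration(n))
    for q in['cap_center','well','upper_tube','mark','cam_lever','squeeze','camera_base','tape_roll_base','pen_mug_base']:
        print(n,q,[(np.round(r['centre'],1).tolist(),round(r['p'],2)) for r in pinpoint(n,q)])
print(get_state())
E
```

```text
pics
{'mtx': array([[374.70389378,   0.        , 319.79706528],
       [  0.        , 374.70389378, 195.02320893],
       [  0.        ,   0.        ,   1.        ]]), 'extrinsics': array([[ 0.556743  , -0.46897823,  0.68563595,  1.2621074 ],
       [ 0.83067653,  0.31799765, -0.45700546, -0.40211546],
       [-0.00370501,  0.82397628,  0.56661217,  0.65160363],
       [ 0.        ,  0.        ,  0.        ,  1.        ]])}
scene cap_center [([241.9, 170.4], 0.74), ([296.7, 216.4], 0.59)]
scene well []
scene upper_tube [([247.9, 207.6], 0.69)]
scene mark []
scene cam_lever [([257.1, 204.5], 0.61)]
scene squeeze [([173.7, 312.0], 0.74), ([245.6, 184.3], 0.69)]
scene camera_base [([361.6, 271.6], 0.78)]
scene tape_roll_base [([398.2, 177.9], 0.74)]
scene pen_mug_base [([171.9, 314.5], 0.64)]
{'mtx': array([[491.06690943,   0.        , 319.96348048],
       [  0.        , 491.06690943, 209.26042201],
       [  0.        ,   0.        ,   1.        ]]), 'extrinsics': array([[ 0.01144902,  0.98913991, -0.14653039,  0.42119312],
       [-0.99990119,  0.01012976, -0.00974635, -0.01488029],

[... 502 characters left out ...]
'time': 1.0, 'qpos': array([ 1.14697573e+00,  2.86292073e-01,  1.57668924e+00, -1.18797008e-05,
        1.27861131e+00, -1.50004537e-01]), 'dq': array([-1.16571025e-03, -2.40028204e-03,  1.18478022e-04,  4.49922506e-04,
        3.16283524e-05,  2.33584599e-03]), 'joint_efforts': array([ 2.14196070e-04, -4.05973041e+01, -2.92950368e+01, -1.81059995e-04,
        6.05980822e-04,  4.96228338e-06]), 'eef_pos': array([0.18249694, 0.64984843, 0.23133599]), 'tcp_rot': array([ 1.36479039e-01,  9.90642959e-01, -1.59483738e-06,  5.45996521e-06]), 'contact_force': array([ 1.05121742, -0.23863799,  0.00191914]), 'wrist_torque': array([ 0.02241242, -0.01848676, -0.03277143]), 'opening': 1.003308074202538}
```

View pics/scene0.png

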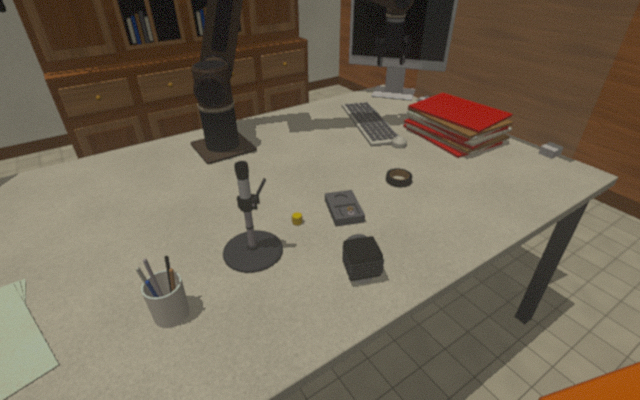

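View pics/top0.png

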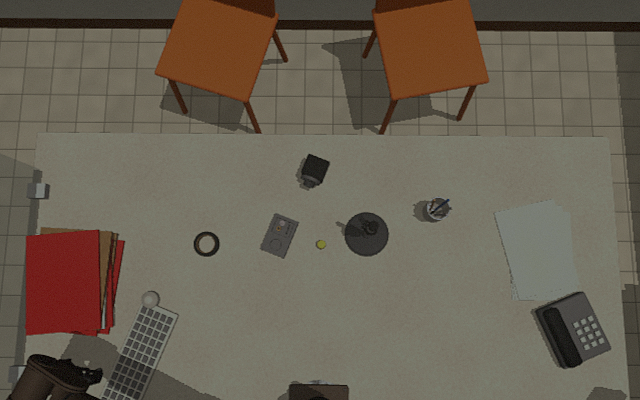

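```bash
python3 - <<'E'
from h import *
s=cv2.imread('pics/scene0.png')[150:290,200:340];cv2.imwrite('pics/sc.png',cv2.resize(s,None,fx=4,fy=4,interpolation=2))
s=cv2.imread('pics/top0.png')[190:280,250:400];cv2.imwrite('pics/tc.png',cv2.resize(s,None,fx=5,fy=5,interpolation=2))
E
```

```text
(no output)
```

View pics/sc.png

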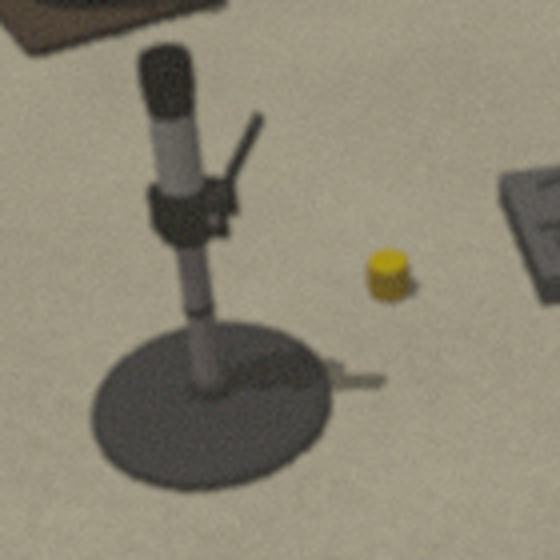

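View pics/tc.png

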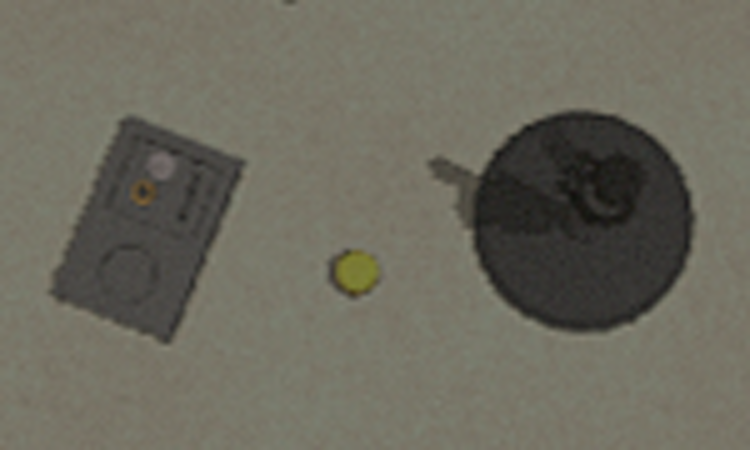

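The black cap sits on the column (scene 242,170 / top ~371,226). Its look-alike is the yellow cap on the desk (scene 297,217 / top 321,244). The network's second "squeeze" hit (174,312) is the mug. I'm choosing the black one, and the crop confirms it. Next I'll measure geometry.

```bash
python3 - <<'E'
from h import *
f=atz('top',[250+583/5-.4,190+220/5-.4],.016);print('foot top',f)
print('foot scene',atz('scene',[200+212/4-.4,150+406/4-.4],.016))
o={}
for n in('scene','top'):
    read_camera(n)
    for q in['cap_center','upper_tube','cam_lever','tape_roll_base']:
        for r in cut_out(n,q)[:2]:
            m=r['pixels'];ys,xs=np.nonzero(m);print(n,q,round(r['p'],2),np.round(r['centre'],1),m.sum(),xs.min(),xs.max(),ys.min(),ys.max())
            np.save(f'pics/{n}_{q}_{int(r["centre"][0])}.npy',m)
# heights along axis
ax=f[:2]
for z in(.02,.05,.075,.1,.12,.15,.2,.25,.26,.28):print(z,np.round(proj('scene',[*ax,z]),1),np.round(proj('top',[*ax,z]),1))
print('well',atz('top',[275.6,245],.026), atz('top',[274.9,242.1],.018))
# caddy corners top z .026
for c in[(128,117),(243,160),(170,342),(53,293)]:print(np.round(atz('top',[250+c[0]/5-.4,190+c[1]/5-.4],.026),4))
s=cv2.imread('pics/scene0.png')[155:225,220:290];cv2.imwrite('pics/sc2.png',cv2.resize(s*2,None,fx=8,fy=8,interpolation=2))
s=cv2.imread('pics/top0.png')[205:255,335:395];cv2.imwrite('pics/tc2.png',cv2.resize(cv2.convertScaleAbs(s,alpha=3),None,fx=11,fy=11,interpolation=2))
E
```

```text
foot top [ 0.58334168 -0.15452734  0.016     ]
foot scene [ 0.60249805 -0.16194387  0.016     ]
scene cap_center 0.57 [297.1 219.1] 113 292 301 213 225
scene cap_center 0.49 [241.5 170.4] 208 234 248 161 177
scene upper_tube 0.73 [244.4 195.4] 614 236 265 176 212
scene cam_lever 0.45 [262.3 189.3] 87 254 265 179 199
scene tape_roll_base 0.87 [398.1 178.1] 405 385 411 169 187
top cap_center 0.61 [318.3 241.2] 38 318 323 241 247
top cap_center 0.52 [372.8 225.2] 85 368 377 221 231
top upper_tube 0.48 [363.3 224.8] 132 359 375 216 234
top cam_lever 0.64 [362.5 221.4] 56 358 366 216 226
top tape_roll_base 0.83 [212.7 248.6] 377 193 219 232 256
0.02 [251.8 244.4] [366.3 233.5]
0.05 [250.5 235.2] [367.1 232.6]
0.075 [249.4 227.3] [367.8 231.8]
0.1 [248.2 219.2] [368.4 231. ]
0.12 [247.3 212.5] [369.  230.4]
0.15 [245.8 202.1] [369.9 229.4]
0.2 [243.2 183.8] [371.4 227.6]
0.25 [240.4 164.3] [373.1 225.7]
0.26 [239.8 160.2] [373.5 225.3]
0.28 [238.7 151.9] [374.2 224.5]
well [0.54113261 0.14721214 0.026     ] [0.55138678 0.1505881  0.018     ]
[0.6485 0.1512 0.026 ]
[0.6202 0.0735 0.026 ]
[0.4984 0.1197 0.026 ]
[0.53   0.1981 0.026 ]
```

View pics/sc2.png

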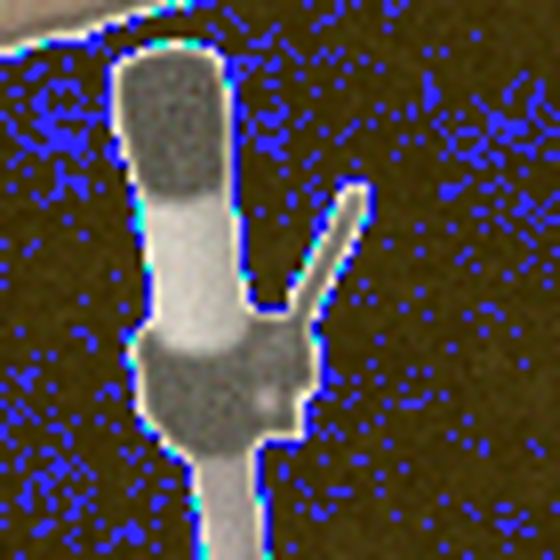

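View pics/tc2.png

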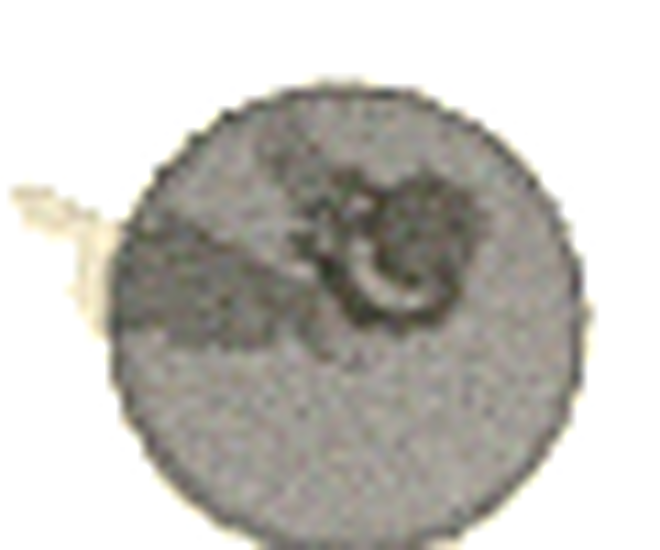

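```bash
python3 - <<'E'
from h import *
P=[('foot',(252.9,251.2),(366.4,233.8)),('yellow top',(297.2,215.2),(321,244)),('tape roll',(398.7,178),(206.5,244)),
('caddy c1(near mark)',None,None)]
for n,a,b in P[:3]:
    print(n,tri(a,b))
print('base',proj('scene',[0,0,0]),proj('top',[0,0,0]))
for c in[(.6485,.1512,.026),(.6202,.0735,.026),(.4984,.1197,.026),(.53,.198,.026)]:print(proj('scene',c))
print('tcp',proj('scene',[.182,.65,.231]),proj('top',[.182,.65,.231]))
s=cv2.imread('pics/scene0.png')[180:240,310:380];cv2.imwrite('pics/sc3.png',cv2.resize(s,None,fx=8,fy=8,interpolation=2))
E
```

```text
foot (array([ 0.5847584 , -0.15577774, -0.00142871]), [np.float64(0.000978409280169276), np.float64(0.0009784092801692374)])
yellow top (array([ 0.54704153, -0.00222051,  0.02282508]), [np.float64(0.0015262053086267879), np.float64(0.0015262053086267388)])
tape roll (array([0.54418072, 0.38300999, 0.00682884]), [np.float64(0.0012489697206976064), np.float64(0.0012489697206976278)])
base [223.04410114 146.7119737 ] [318.03466106 414.6091835 ]
[363.65202708 213.88900399]
[334.61677364 218.42390765]
[323.35055485 192.13192435]
[350.69095233 188.82773621]
tcp [390.1797191  68.0728604] [ 86.75226838 365.28457802]
```

View pics/sc3.png

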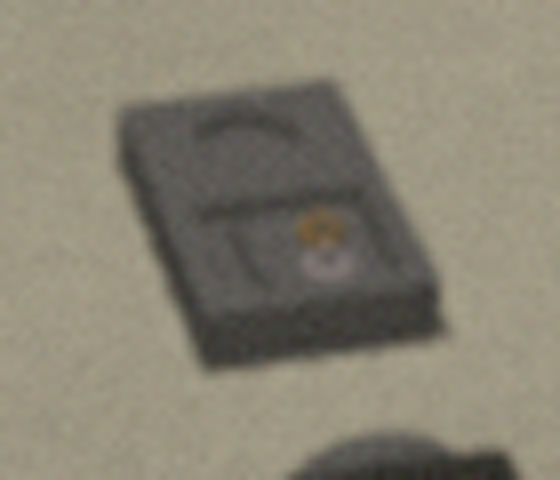

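```bash
cat >> h.py <<'E'
def circ(n,c,r):
    return np.array([proj(n,[c[0]+r*np.cos(t),c[1]+r*np.sin(t),c[2]]) for t in np.linspace(0,2*np.pi,60)])
E
python3 - <<'E'
from h import *
for n,box in(('scene',(222,282,225,275)),('top',(340,395,205,260))):
    im=cv2.imread(f'pics/{n}0.png')
    x0,x1,y0,y1=box
    for c in([.5833,-.1545,.016],[.5833,-.1545,.0],):
        p=circ(n,c,.075);print(n,p.min(0),p.max(0))
    s=cv2.resize(im[y0:y1,x0:x1],None,fx=10,fy=10,interpolation=2)
    for z,col in((.016,(0,255,0)),(0,(0,0,255))):
        p=(circ(n,[.5833,-.1545,z],.075)-[x0,y0]+.5)*10
        cv2.polylines(s,[p.astype(int)],True,col,1)
    cv2.imwrite(f'pics/foot_{n}.png',s)
E
```

```text
scene [221.38830112 226.53478378] [282.02154941 267.26921738]
scene [222.36834532 231.14488798] [282.40427283 272.10519265]
top [343.79709076 211.44912255] [388.60933487 256.05487899]
top [343.60858579 212.11758974] [387.99332033 256.30431187]
```

View pics/foot_scene.png

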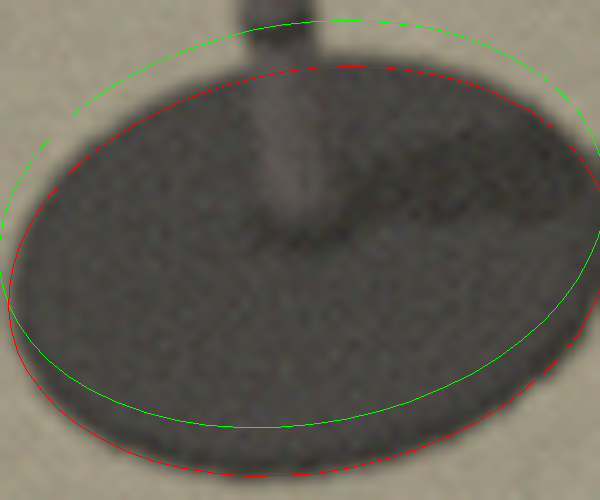

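View pics/foot_top.png

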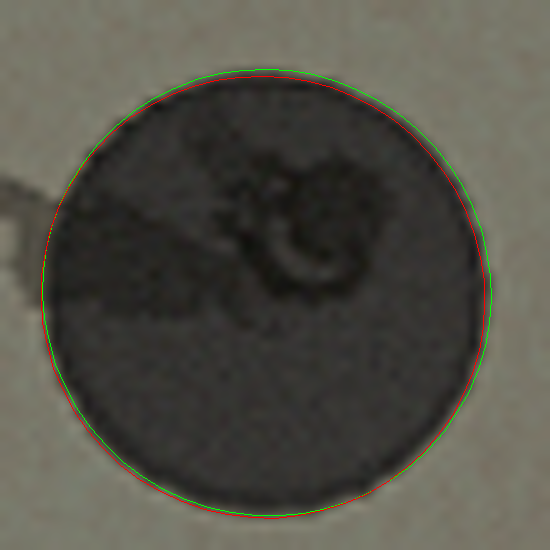

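```bash
python3 - <<'E'
from h import *
im=np.mean([read_camera('scene').astype(float).mean(2) for _ in range(3)],0)
ax=np.array([.5833,-.1545]);d=np.array([1.0,1.5])
zs=np.arange(.03,.29,.002)
prof=[]
for z in zs:
    u,v=proj('scene',[*ax,z])+d
    prof.append(cv2.getRectSubPix(im.astype(np.float32),(5,1),(u,v)).mean())
for z,p in zip(zs,prof):
    print(round(z,3),int(p),end=' | ')
# visible front of band: the point of radius r towards camera
o=get_calibration('scene')['extrinsics'][:2,3];t=(o-ax)/np.linalg.norm(o-ax)
print('\ncam dir',t)
for z in (.08,.09,.1,.11,.12,.13,.14): print(z,[np.round(proj('scene',[*(ax+r*t),z])+d,1) for r in(.009,.013,.017)])
print('z=.23..',[(z,np.round(proj('scene',[*(ax+.014*t),z])+d,1)) for z in(.2,.21,.22,.23,.24)])
s=im[205:245,230:270].astype(np.uint8);cv2.imwrite('pics/band.png',cv2.resize(cv2.convertScaleAbs(s,alpha=1.5),None,fx=14,fy=14,interpolation=2))
# lever
print('lever tip',tri((264-1,178.8-1.5),(360.5,216.8)))
E
```

```text
0.03 77 | 0.032 78 | 0.034 78 | 0.036 78 | 0.038 77 | 0.04 77 | 0.042 78 | 0.044 78 | 0.046 77 | 0.048 78 | 0.05 78 | 0.052 78 | 0.054 78 | 0.056 78 | 0.058 77 | 0.06 77 | 0.062 78 | 0.064 78 | 0.066 78 | 0.068 78 | 0.07 77 | 0.072 75 | 0.074 68 | 0.076 61 | 0.078 55 | 0.08 59 | 0.082 66 | 0.084 73 | 0.086 77 | 0.088 78 | 0.09 79 | 0.092 79 | 0.094 79 | 0.096 79 | 0.098 78 | 0.1 78 | 0.102 77 | 0.104 76 | 0.106 76 | 0.108 77 | 0.11 77 | 0.112 77 | 0.114 77 | 0.116 77 | 0.118 77 | 0.12 76 | 0.122 76 | 0.124 73 | 0.126 66 | 0.128 57 | 0.13 50 | 0.132 45 | 0.134 45 | 0.136 46 | 0.138 46 | 0.14 45 | 0.142 46 | 0.144 46 | 0.146 46 | 0.148 46 | 0.15 46 | 0.152 47 | 0.154 46 | 0.156 46 | 0.158 47 | 0.16 48 | 0.162 56 | 0.164 67 | 0.166 80 | 0.168 90 | 0.17 94 | 0.172 94 | 0.174 94 | 0.176 93 | 0.178 93 | 0.18 93 | 0.182 93 | 0.184 93 | 0.186 93 | 0.188 93 | 0.19 93 | 0.192 93 | 0.194 94 | 0.196 94 | 0.198 93 | 0.2 93 | 0.202 94 | 0.204 93 | 0.206 94 | 0.208 94 | 0.21 93 | 0.212 89 | 0.214 78 | 0.216 62 | 0.218 50 | 0.22 44 | 0.222 45 | 0.224 43 | 0.226 44 | 0.228 44 | 0.23 44 | 0.232 43 | 0
[... 457 characters left out ...]
.2, 227.3]), array([250.3, 228.3])]
0.1 [array([249.6, 223. ]), array([249.7, 224. ]), array([249.9, 225. ])]
0.11 [array([249.1, 219.6]), array([249.2, 220.6]), array([249.4, 221.7])]
0.12 [array([248.6, 216.2]), array([248.7, 217.2]), array([248.9, 218.3])]
0.13 [array([248.1, 212.8]), array([248.3, 213.8]), array([248.4, 214.8])]
0.14 [array([247.6, 209.3]), array([247.8, 210.3]), array([247.9, 211.3])]
z=.23.. [(0.2, array([244.7, 188.7])), (0.21, array([244.1, 184.8])), (0.22, array([243.6, 180.9])), (0.23, array([243., 177.])), (0.24, array([242.5, 173. ]))]
lever tip (array([ 0.61308484, -0.1195971 ,  0.22006621]), [np.float64(0.0009661606720069652), np.float64(0.000966160672006947)])
```

View pics/band.png

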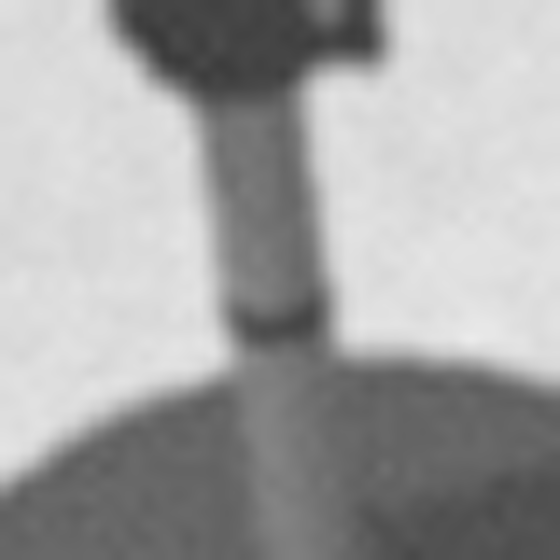

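```bash
cat >> h.py <<'E'
from scipy.spatial.transform import Rotation as Ro
def plan(pos,yaw=None,hand=0.0854,n=5):
    "rows to bring TCP to pos (world), tool down, tool y at yaw deg"
    s=get_state();p=s['eef_pos'];R=Ro.from_quat(s['tcp_rot'])
    M=R.as_matrix()
    if yaw is None: yaw=np.degrees(np.arctan2(M[1,1],M[0,1]))
    y=np.radians(yaw);T=np.array([[-np.sin(y)*-1,np.cos(y),0],[-np.cos(y),np.sin(y),0],[0,0,-1]])
    # columns x,y,z : z=-e3, y=(cos,sin,0), x=y cross z
    yy=np.array([np.cos(y),np.sin(y),0]);zz=np.array([0,0,-1.]);xx=np.cross(yy,zz)
    T=np.stack([xx,yy,zz],1)
    rv=Ro.from_matrix(M.T@T).as_rotvec(degrees=True)
    d=M.T@(np.array(pos)-p)
    print('now',np.round(p,4),'yaw',round(np.degrees(np.arctan2(M[1,1],M[0,1])),1),'dist',round(np.linalg.norm(d),4))
    for i in range(1,n+1):
        f=i/n; print([round(float(v),1) for v in rv*f],[round(float(v),4) for v in d*f])
    return d,rv
E
python3 - <<'E'
from h import *
plan([.34,.40,.36],40)
E
```

```text
now [0.1825 0.6498 0.2313] yaw 74.3 dist 0.3222
[-0.0, -0.0, 6.9] [-0.0438, -0.0396, -0.0257]
[-0.0, -0.0, 13.7] [-0.0877, -0.0792, -0.0515]
[-0.0, -0.0, 20.6] [-0.1315, -0.1188, -0.0772]
[-0.0, -0.0, 27.4] [-0.1754, -0.1584, -0.103]
[-0.0, -0.0, 34.3] [-0.2192, -0.1979, -0.1287]
```

Request:
move_arm:
  plan:
    - [[0,0,6.5,-0.042,-0.038,-0.025,0.0854],[0,0,13,-0.084,-0.076,-0.05,0.0854],[0,0,20,-0.126,-0.114,-0.075,0.0854],[0,0,27,-0.168,-0.152,-0.1,0.0854],[0,0,34,-0.21,-0.19,-0.125,0.0854]]
  force: 20

```text
time: 2.28
eef_pos: [0.3339, 0.4085, 0.3574]
tcp_rot: [0.422, 0.907, 0.0, 0.0]
contact_force: [1.7, 0.8, -0.5]
opening: 0.993
```

```bash
python3 - <<'E'
from h import *
plan([.49,.13,.36],0)
E
```

```text
now [0.3339 0.4085 0.3574] yaw 40.1 dist 0.3193
[0.0, -0.0, 8.0] [-0.0627, -0.012, -0.0005]
[0.0, -0.0, 16.0] [-0.1254, -0.024, -0.001]
[0.0, -0.0, 24.1] [-0.1882, -0.036, -0.0016]
[0.0, -0.0, 32.1] [-0.2509, -0.048, -0.0021]
[0.1, -0.0, 40.1] [-0.3136, -0.06, -0.0026]
```

Request:
move_arm:
  plan:
    - [[0,0,8,-0.06,-0.012,0,0.0854],[0,0,16,-0.12,-0.024,0,0.0854],[0,0,24,-0.18,-0.036,0,0.0854],[0,0,32,-0.24,-0.048,0,0.0854],[0,0,40,-0.3,-0.06,0,0.0854]]

```text
time: 2.9
eef_pos: [0.4818, 0.1386, 0.3578]
tcp_rot: [0.708, 0.706, 0.001, 0.0]
contact_force: [0.9, 0.2, -0.6]
opening: 1.0
```

```bash
python3 - <<'E'
from h import *
plan([.586,-.1545,.33],-40)
E
```

```text
now [0.4818 0.1386 0.3578] yaw -0.2 dist 0.3123
[0.0, -0.0, 8.0] [-0.0586, 0.021, 0.0056]
[0.0, -0.0, 15.9] [-0.1171, 0.042, 0.0111]
[0.1, -0.0, 23.9] [-0.1757, 0.063, 0.0167]
[0.1, -0.1, 31.9] [-0.2342, 0.084, 0.0222]
[0.1, -0.1, 39.8] [-0.2928, 0.105, 0.0278]
```

Request:
move_arm:
  plan:
    - [[0,0,8,-0.059,0.021,0.004,0.0854],[0,0,16,-0.117,0.042,0.008,0.0854],[0,0,24,-0.176,0.063,0.014,0.0854],[0,0,32,-0.234,0.084,0.02,0.0854],[0,0,40,-0.293,0.105,0.028,0.0854]]

```text
time: 3.52
eef_pos: [0.5859, -0.155, 0.3303]
tcp_rot: [0.908, 0.419, 0.002, 0.0]
contact_force: [1.5, -0.2, 0.0]
opening: 1.002
```

```bash
python3 - <<'E'
from h import *
s=get_state();print(s['eef_pos'],s['qpos'],s['time'])
M=Ro.from_quat(s['tcp_rot']).as_matrix();p=s['eef_pos']
for n,b in(('scene',(200,290,110,220)),('top',(330,420,190,260))):
    shot(n,n+'1.png');im=cv2.imread(f'pics/{n}1.png')
    f=5 if n=='scene' else 8
    x0,x1,y0,y1=b;c=cv2.resize(cv2.convertScaleAbs(im[y0:y1,x0:x1],alpha=2),None,fx=f,fy=f,interpolation=2)
    for q,col in((p,(0,0,255)),(p+M[:,1]*.0427-M[:,2]*.013,(0,255,0)),(p-M[:,1]*.0427-M[:,2]*.013,(255,0,0))):
        u=(proj(n,q)-[x0,y0]+.5)*f;cv2.circle(c,tuple(u.astype(int)),4,col,1)
    cv2.imwrite(f'pics/{n}1c.png',c)
E
```

```text
[ 0.58587591 -0.15497097  0.3303021 ] [-0.42661317  0.07499077  1.63964939  0.00181747  1.42427931  0.2791337 ] 3.525
```

View pics/scene1c.png

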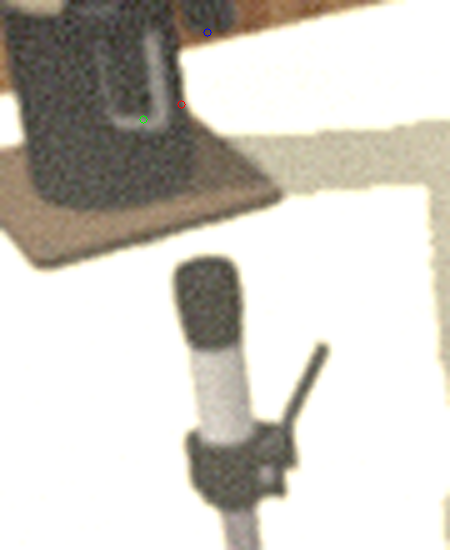

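View pics/top1c.png

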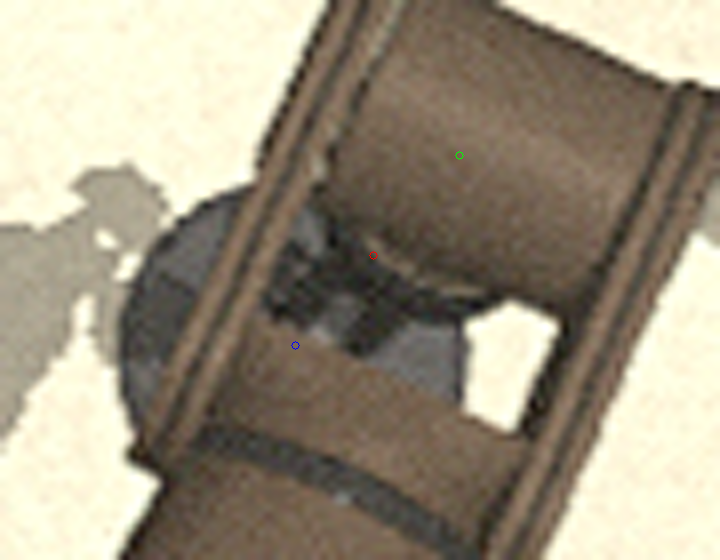

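Request:
move_arm:
  plan:
    - [[0,0,0,0,0,0.015,0.0854],[0,0,0,0,0,0.03,0.0854],[0,0,0,0,0,0.045,0.0854],[0,0,0,0,0,0.05,0.0854],[0,0,0,0,0,0.05,0.0854]]

```text
time: 4.25
eef_pos: [0.5854, -0.1575, 0.2771]
tcp_rot: [0.908, 0.418, -0.001, -0.001]
contact_force: [0.3, 0.1, 0.7]
opening: 1.001
```

```bash
cat > look.py <<'E'
from h import *
import sys
k=sys.argv[1]
s=get_state();print(s['eef_pos'],s['contact_force'],s['opening'],s['time'])
M=Ro.from_quat(s['tcp_rot']).as_matrix();p=s['eef_pos'];h=.0427*s['opening']
b=tuple(int(v) for v in sys.argv[2].split(','));n=sys.argv[3]
shot(n,n+k+'.png');im=cv2.imread(f'pics/{n}{k}.png')
x0,x1,y0,y1=b;f=int(min(780//(x1-x0),580//(y1-y0)));c=cv2.resize(cv2.convertScaleAbs(im[y0:y1,x0:x1],alpha=float(sys.argv[4]) if len(sys.argv)>4 else 2),None,fx=f,fy=f,interpolation=2)
for q,col in((p,(0,0,255)),(p+M[:,1]*h-M[:,2]*.013,(0,255,0)),(p-M[:,1]*h-M[:,2]*.013,(255,0,0))):
    u=(proj(n,q)-[x0,y0]+.5)*f;cv2.circle(c,tuple(u.astype(int)),4,col,1)
cv2.imwrite(f'pics/{n}{k}c.png',c)
E
python3 look.py 2 200,290,120,220 scene
```

```text
[ 0.58541176 -0.15752166  0.277127  ] [0.27336178 0.07630528 0.73036458] 1.0012319191940862 4.25
```

View pics/scene2c.png

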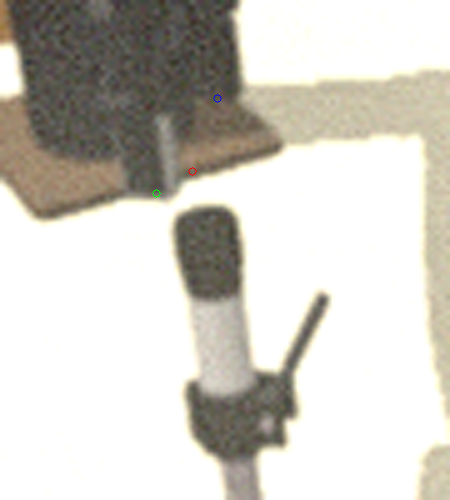

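```bash
python3 - <<'E'
from h import *
from scipy.optimize import least_squares
ax0=np.array([.5833,-.1545]);d0=np.array([1,1.5])
row=lambda z:(proj('scene',[*ax0,z])+d0)[1]
obs={'col_lo':row(.127),'col_hi':row(.1645),'cap_lo':row(.2146),'cap_hi':row(.2610),'band_mid':row(.0783)}
print(obs)
o=get_calibration('scene')['extrinsics'][:2,3];t=(o-ax0)/np.linalg.norm(o-ax0)
def pr(q,fwd):
    z0,zm,dv=q
    a=ax0+t*fwd
    return dict(col_lo=proj('scene',[*(a+.017*t),z0])[1]+dv,col_hi=proj('scene',[*(a+.013*t),z0+.036])[1]+dv,
     cap_lo=proj('scene',[*(a+.014*t),z0+.092])[1]+dv,cap_hi=proj('scene',[*(a-.013*t),z0+.120])[1]+dv,band_mid=proj('scene',[*(a+.009*t),zm-.003])[1]+dv)
for fwd in(0,.003):
  for dv in(-1,0,1,1.5,2):
    f=lambda q:[pr([*q,dv],fwd)[k]-obs[k] for k in obs]
    r=least_squares(f,[.138,.088],x_scale=.01);print(fwd,dv,r.x,'travel',r.x[0]-r.x[1],np.round(r.fun,2))
E
```

```text
{'col_lo': np.float64(211.57168724951188), 'col_hi': np.float64(198.39757763029542), 'cap_lo': np.float64(179.73956821295988), 'cap_hi': np.float64(161.27829237773975), 'band_mid': np.float64(227.75550250452753)}
0 -1 [0.12848192 0.08074011] travel 0.04774180734332617 [ 1.29  0.7  -1.49 -0.29  0.  ]
0 0 [0.13113374 0.08382945] travel 0.047304288558074725 [ 1.37  0.74 -1.53 -0.36  0.  ]
0 1 [0.13377596 0.08690675] travel 0.046869211303272346 [ 1.45  0.78 -1.57 -0.42 -0.  ]
0 1.5 [0.13509349 0.08844091] travel 0.04665258252767411 [ 1.49  0.79 -1.59 -0.45  0.  ]
0 2 [0.13640864 0.08997208] travel 0.046436557277212964 [ 1.53  0.81 -1.61 -0.49  0.  ]
0.003 -1 [0.13039416 0.08315279] travel 0.04724137022150093 [ 1.39  0.75 -1.52 -0.4  -0.  ]
0.003 0 [0.13303479 0.08622914] travel 0.046805652520651844 [ 1.47  0.79 -1.56 -0.46  0.  ]
0.003 1 [0.13566587 0.0892935 ] travel 0.04637236576794368 [ 1.56  0.83 -1.6  -0.53 -0.  ]
0.003 1.5 [0.13697784 0.09082121] travel 0.0461566288710281 [ 1.6   0.85 -1.62 -0.56 -0.  ]
0.003 2 [0.13828744 0.09234594] travel 0.04594149266869915 [ 1.64  0.87 -1.64 -0.59 -0.  ]
```

```bash
python3 - <<'E'
from h import *
plan([.585,-.155,.238],-40)
E
```

```text
now [ 0.5857 -0.1578  0.2779] yaw -40.6 dist 0.04
[-0.0, 0.0, -0.1] [0.0003, -0.0005, 0.008]
[-0.0, 0.0, -0.2] [0.0007, -0.0009, 0.0159]
[-0.0, 0.0, -0.3] [0.001, -0.0014, 0.0239]
[-0.0, 0.0, -0.5] [0.0013, -0.0019, 0.0319]
[-0.0, 0.0, -0.6] [0.0017, -0.0023, 0.0399]
```

Request:
move_arm:
  plan:
    - [[0,0,0,0,0,0.012,0.0854],[0,0,0,0.001,-0.002,0.026,0.0854],[0,0,0,0.002,-0.002,0.04,0.0854],[0,0,0,0.002,-0.002,0.04,0.06],[0,0,0,0.002,-0.002,0.04,0.05]]
  force: 20

```text
time: 4.92
eef_pos: [0.5856, -0.1551, 0.2379]
tcp_rot: [0.908, 0.418, -0.0, -0.0]
contact_force: [-0.9, 0.2, -0.8]
opening: 0.609
```

```bash
python3 look.py 3 200,290,120,220 scene
```

```text
[ 0.58561246 -0.15508613  0.23794389] [-0.92572857  0.21133145 -0.84001685] 0.6094867800113938 4.925
```

View pics/scene3c.png

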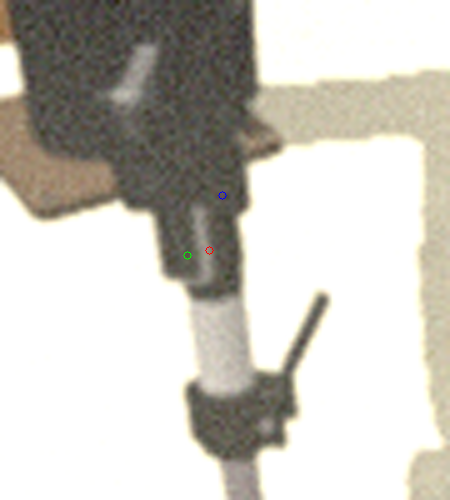

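Request:
move_arm:
  plan:
    - [[0,0,0,0,0,0,0.03],[0,0,0,0,0,0,0.02],[0,0,0,0,0,0,0.015],[0,0,0,0,0,0,0.015],[0,0,0,0,0,0,0.015]]
  force: 25

```text
time: 5.6
eef_pos: [0.5861, -0.1554, 0.2391]
tcp_rot: [0.908, 0.418, 0.001, 0.001]
contact_force: [0.2, -0.2, 2.6]
opening: 0.315
```

```bash
python3 look.py 4 200,290,120,220 scene; python3 look.py 4t 330,420,190,260 top
```

```text
[ 0.58614894 -0.15535026  0.23909967] [ 0.18110818 -0.17768943  2.58695104] 0.3151903292191629 5.6
[ 0.58615226 -0.15534985  0.23900242] [0.70003947 0.42496962 3.38411735] 0.3096254376768129 5.65
```

View pics/scene4c.png

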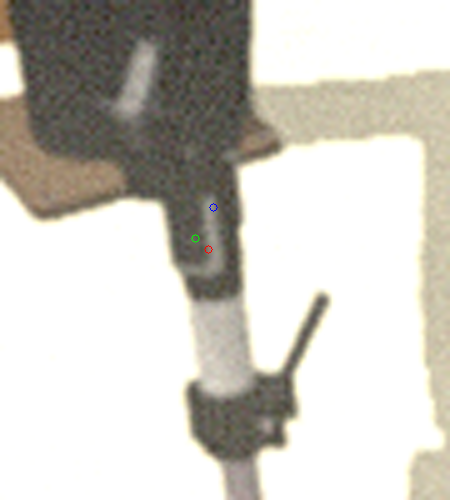

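Request:
move_arm:
  plan:
    - [[0,0,0,0,0,0,0.015],[0,0,0,0,0,-0.01,0.015],[0,0,0,0,0,-0.025,0.015],[0,0,0,0,0,-0.05,0.015],[0,0,0,0,0,-0.08,0.015]]
  force: 30

```text
time: 6.32
eef_pos: [0.5857, -0.1551, 0.3199]
tcp_rot: [0.908, 0.418, 0.0, 0.0]
contact_force: [-0.0, -0.2, 0.2]
opening: 0.306
```

```bash
python3 look.py 5 200,290,100,220 scene; python3 -c "
from h import *
plan([.5427,.1479,.22],-40)"
```

```text
[ 0.58570212 -0.1551262   0.31987635] [-0.02575762 -0.15148347  0.18593422] 0.3063793586782401 6.325
now [ 0.5875 -0.1559  0.3258] yaw -40.6 dist 0.3248
[0.1, -0.0, -0.1] [0.0403, -0.0465, 0.0208]
[0.2, -0.1, -0.2] [0.0805, -0.093, 0.0416]
[0.3, -0.1, -0.3] [0.1208, -0.1396, 0.0625]
[0.4, -0.1, -0.5] [0.1611, -0.1861, 0.0833]
[0.6, -0.1, -0.6] [0.2013, -0.2326, 0.1041]
```

View pics/scene5c.png

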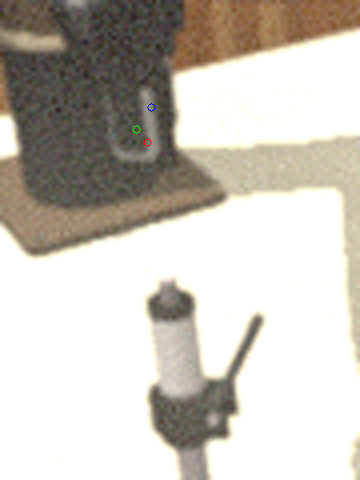

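Request:
move_arm:
  plan:
    - [[0,0,0,0.04,-0.046,0.01,0.015],[0,0,0,0.08,-0.092,0.025,0.015],[0,0,0,0.12,-0.138,0.05,0.015],[0,0,0,0.16,-0.184,0.075,0.015],[0,0,0,0.201,-0.232,0.1,0.015]]

```text
time: 7.0
eef_pos: [0.5441, 0.1377, 0.2285]
tcp_rot: [0.908, 0.418, 0.004, 0.004]
contact_force: [0.5, 0.8, -1.4]
opening: 0.312
```

```bash
python3 -c "
from h import *
plan([.5427,.1479,.075],-40)"
```

```text
now [0.5441 0.1377 0.2285] yaw -40.6 dist 0.1538
[0.1, -0.0, -0.1] [0.0013, -0.0019, 0.0307]
[0.2, -0.1, -0.2] [0.0025, -0.0037, 0.0614]
[0.4, -0.1, -0.3] [0.0038, -0.0056, 0.092]
[0.5, -0.2, -0.5] [0.0051, -0.0075, 0.1227]
[0.6, -0.2, -0.6] [0.0064, -0.0093, 0.1534]
```

Request:
move_arm:
  plan:
    - [[0.1,0,0,0.003,-0.004,0.03,0.015],[0.2,0,0,0.006,-0.009,0.065,0.015],[0.4,0,0,0.006,-0.009,0.1,0.015],[0.5,0,0,0.006,-0.009,0.14,0.015],[0.6,-0.2,0,0.006,-0.009,0.152,0.015]]

```text
time: 7.62
eef_pos: [0.5406, 0.1473, 0.0736]
tcp_rot: [0.908, 0.418, -0.003, -0.001]
contact_force: [-0.4, 0.0, 0.1]
opening: 0.308
```

```bash
python3 look.py 6 290,390,140,230 scene; python3 look.py 6 230,330,190,270 top; python3 -c "
from h import *
plan([.5427,.1479,.04],-40)"
```

```text
[0.54060638 0.14725039 0.0736493 ] [-0.42432064  0.01071855  0.14690461] 0.3077519020934604 7.625
[0.54090729 0.14722676 0.07353236] [-0.168228   -1.41146001 -1.57801248] 0.31178749933245486 7.675
now [0.542  0.1473 0.0754] yaw -40.6 dist 0.0354
[-0.0, 0.0, -0.1] [0.0002, 0.0, 0.0071]
[-0.0, 0.0, -0.2] [0.0004, 0.0001, 0.0141]
[-0.1, 0.1, -0.3] [0.0006, 0.0001, 0.0212]
[-0.1, 0.1, -0.5] [0.0008, 0.0002, 0.0283]
[-0.1, 0.1, -0.6] [0.001, 0.0002, 0.0354]
```

View pics/scene6c.png

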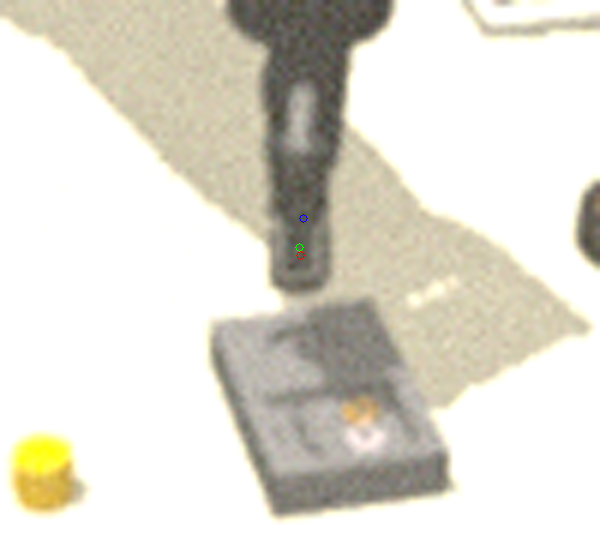

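View pics/top6c.png

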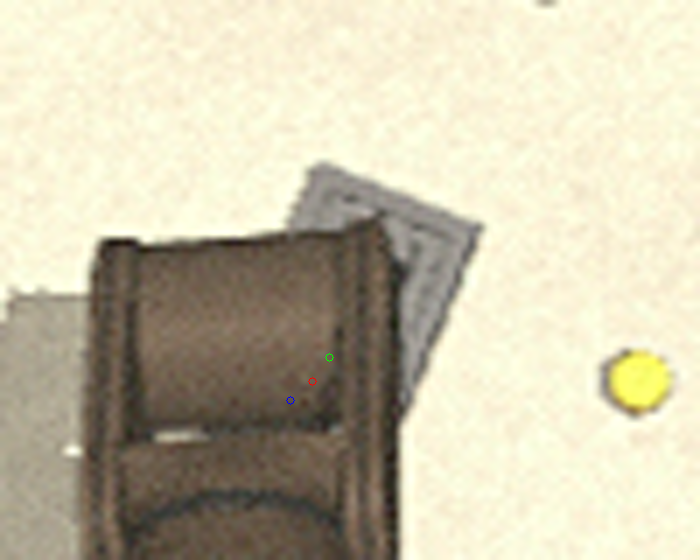

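Request:
move_arm:
  plan:
    - [[0,0,0,0,0.001,0.008,0.015],[0,0,0,0,0.001,0.018,0.015],[0,0,0,0,0.001,0.028,0.015],[0,0,0,0,0.001,0.036,0.015],[0,0,0,0,0.001,0.036,0.015]]

```text
time: 8.35
eef_pos: [0.5419, 0.1466, 0.0383]
tcp_rot: [0.908, 0.418, -0.002, -0.001]
contact_force: [0.5, 0.3, -0.7]
opening: 0.31
```

```bash
python3 look.py 7 300,370,165,225 scene; python3 -c "
from h import *
plan([.5437,.1482,.03],-40)"
```

```text
[0.54191281 0.14660477 0.03834349] [ 0.47347152  0.34914614 -0.65142983] 0.309837852391852 8.35
now [0.5424 0.1467 0.0389] yaw -40.6 dist 0.0091
[-0.0, 0.0, -0.1] [0.0004, 0.0, 0.0018]
[-0.1, 0.1, -0.2] [0.0008, 0.0, 0.0036]
[-0.1, 0.1, -0.3] [0.0012, 0.0, 0.0053]
[-0.1, 0.1, -0.5] [0.0017, 0.0, 0.0071]
[-0.1, 0.2, -0.6] [0.0021, 0.0, 0.0089]
```

View pics/scene7c.png

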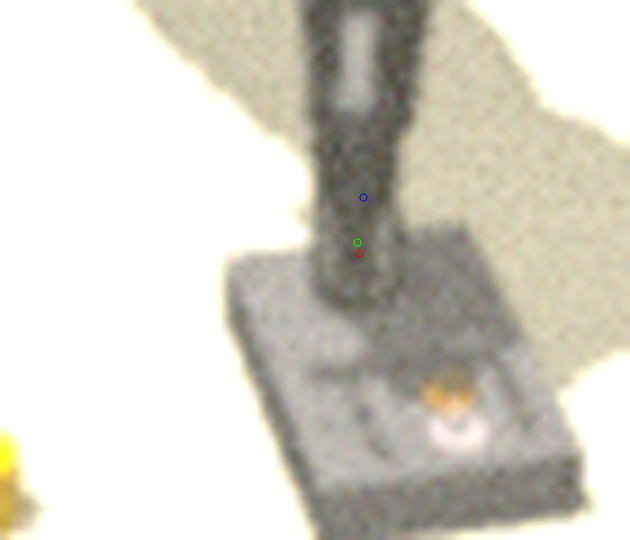

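```bash
python3 - <<'E'
from h import *
im=cv2.imread('pics/scene0.png');x0,x1,y0,y1=315,375,183,228;f=12
c=cv2.resize(cv2.convertScaleAbs(im[y0:y1,x0:x1],alpha=2),None,fx=f,fy=f,interpolation=2)
for ctr,col in(((.5427,.1479,.026),(0,255,0)),((.5457,.1489,.026),(0,0,255))):
    p=(circ('scene',ctr,.0185)-[x0,y0]+.5)*f;cv2.polylines(c,[p.astype(int)],True,col,1)
for s in (0,1):
  th=np.radians(-21.2);e=np.array([np.cos(th),np.sin(th)]);g=np.array([-e[1],e[0]])
  cc=np.array([.5743,.1356])+s*np.array([.003,.001])
  q=np.array([proj('scene',[*(cc+a*.065*e+b*.042*g),.026]) for a,b in((1,1),(1,-1),(-1,-1),(-1,1))])
  cv2.polylines(c,[((q-[x0,y0]+.5)*f).astype(int)],True,(0,255,0) if s==0 else (0,0,255),1)
cv2.imwrite('pics/well.png',c)
im=cv2.imread('pics/top0.png');x0,x1,y0,y1=252,307,207,255;f=12
c=cv2.resize(cv2.convertScaleAbs(im[y0:y1,x0:x1],alpha=2),None,fx=f,fy=f,interpolation=2)
for ctr,col in(((.5427,.1479,.026),(0,255,0)),((.5457,.1489,.026),(0,0,255))):
    p=(circ('top',ctr,.0185)-[x0,y0]+.5)*f;cv2.polylines(c,[p.astype(int)],True,col,1)
cv2.imwrite('pics/wellt.png',c)
E
```

```text
(no output)
```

View pics/well.png

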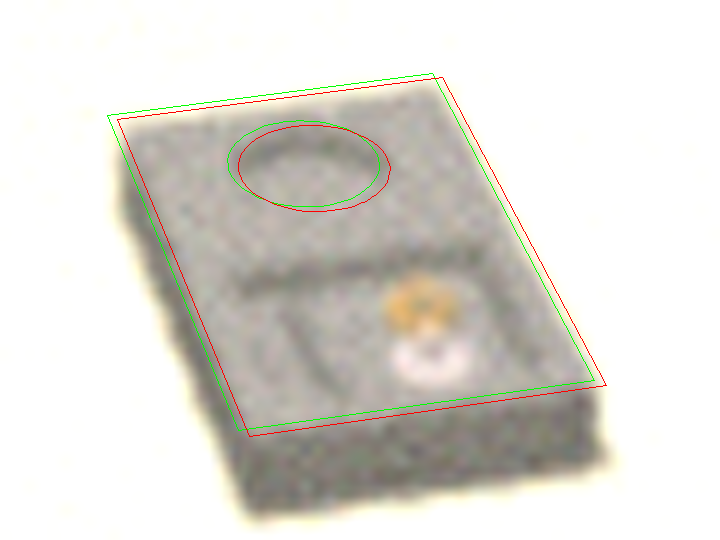

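View pics/wellt.png

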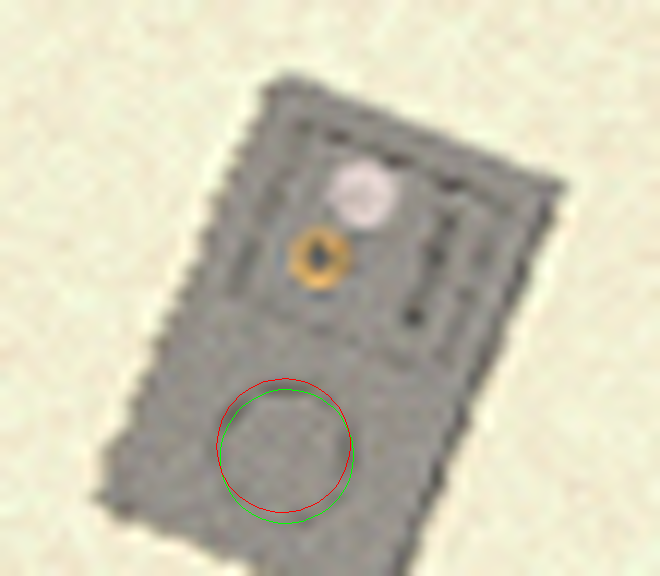

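```bash
python3 -c "
from h import *
plan([.5462,.149,.030],-40.6)"
```

```text
now [0.5424 0.1467 0.0389] yaw -40.6 dist 0.01
[-0.0, 0.0, 0.0] [0.0009, 0.0003, 0.0018]
[-0.1, 0.1, 0.0] [0.0017, 0.0006, 0.0036]
[-0.1, 0.1, 0.0] [0.0026, 0.0009, 0.0053]
[-0.1, 0.1, 0.0] [0.0034, 0.0011, 0.0071]
[-0.1, 0.2, 0.0] [0.0043, 0.0014, 0.0089]
```

Request:
move_arm:
  plan:
    - [[0,0,0,0.003,0.001,0,0.015],[0,0,0,0.004,0.0015,0.002,0.015],[0,0,0,0.004,0.0015,0.005,0.015],[0,0,0,0.004,0.0015,0.008,0.015],[0,0,0,0.004,0.0015,0.009,0.015]]

```text
time: 9.02
eef_pos: [0.546, 0.1487, 0.0304]
tcp_rot: [0.908, 0.418, -0.002, -0.001]
contact_force: [-2.5, -0.7, 6.9]
opening: 0.311
```

```bash
python3 look.py 8 300,370,165,225 scene
```

```text
[0.54601775 0.14870488 0.03035886] [-2.54367797 -0.70592037  6.90750292] 0.31092174062443473 9.025
```

View pics/scene8c.png

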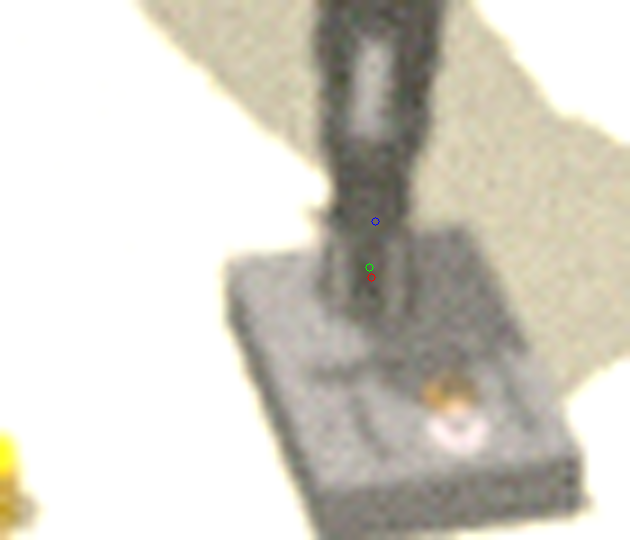

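```bash
python3 -c "
from h import *
for i in range(6):
  s=get_state();print(s['contact_force'].round(2),s['wrist_torque'].round(2),s['eef_pos'].round(4)); read_camera('top')
"
```

```text
[-2.54  0.93  2.97] [-0.03  0.34 -0.01] [0.546  0.1487 0.0304]
[-2.41  0.02  3.83] [-0.07  0.37  0.04] [0.546  0.1487 0.0304]
[-2.13 -0.38  4.79] [-0.04  0.4  -0.03] [0.546  0.1487 0.0304]
[-2.85 -0.04  4.8 ] [0.05 0.44 0.05] [0.546  0.1487 0.0304]
[-3.12 -0.24  6.22] [-0.07  0.42 -0.05] [0.546  0.1487 0.0304]
[-3.97 -0.03  5.86] [-0.04  0.39  0.02] [0.546  0.1487 0.0304]
```

Request:
move_arm:
  plan:
    - [[0,0,0,-0.001,-0.001,0,0.015],[0,0,0,-0.001,-0.0015,0,0.015],[0,0,0,-0.001,-0.0015,0,0.015],[0,0,0,-0.001,-0.0015,0.001,0.015],[0,0,0,-0.001,-0.0015,0.001,0.015]]

```text
time: 10.0
eef_pos: [0.5446, 0.1489, 0.0304]
tcp_rot: [0.908, 0.418, -0.002, -0.0]
contact_force: [-1.8, -1.1, 5.8]
opening: 0.313
```

```bash
python3 -c "
from h import *
for i in range(4):
  s=get_state();print(s['contact_force'].round(2),s['wrist_torque'].round(2),s['eef_pos'].round(4)); read_camera('top')
"
```

```text
[-1.83 -1.15  5.78] [-0.2   0.25  0.  ] [0.5446 0.1489 0.0304]
[-0.97 -0.65  5.93] [-0.2   0.26 -0.01] [0.5446 0.1489 0.0304]
[-1.84 -0.68  7.44] [-0.18  0.24  0.03] [0.5446 0.1489 0.0304]
[-1.61 -1.09  6.33] [-0.24  0.19  0.04] [0.5446 0.1489 0.0304]
```

Request:
move_arm:
  plan:
    - [[0,0,0,0,0,-0.001,0.03],[0,0,0,0,0,-0.001,0.05],[0,0,0,0,0,-0.001,0.07],[0,0,0,0,0,-0.002,0.08],[0,0,0,0,0,-0.03,0.0854]]

```text
time: 10.82
eef_pos: [0.5424, 0.1487, 0.0581]
tcp_rot: [0.908, 0.418, -0.005, -0.002]
contact_force: [1.0, 0.2, 0.4]
opening: 1.004
```

```bash
python3 look.py 9 300,370,165,225 scene
```

```text
[0.54243106 0.1486762  0.05811155] [1.04377761 0.18996861 0.38955767] 1.0036513019211286 10.825
```

View pics/scene9c.png

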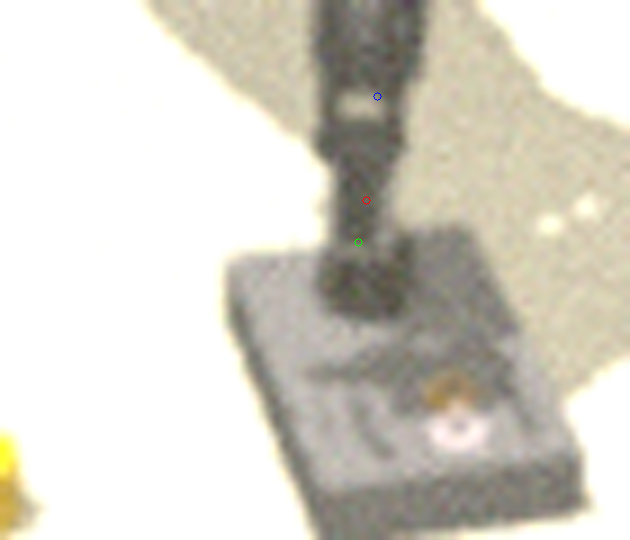

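Fingers are clear of the cap. I'll raise it and check the cap from both cameras.

Request:
move_arm:
  plan:
    - [[0,0,0,0,0,-0.03,0.0854],[0,0,0,-0.02,0,-0.09,0.0854],[0,0,0,-0.07,0.02,-0.15,0.0854],[0,0,0,-0.12,0.05,-0.2,0.0854],[0,0,0,-0.16,0.08,-0.24,0.0854]]

```text
time: 11.5
eef_pos: [0.5055, 0.0008, 0.2832]
tcp_rot: [0.908, 0.419, 0.0, 0.001]
contact_force: [0.6, -0.4, -0.2]
opening: 0.999
```

```bash
python3 look.py 10 300,370,165,225 scene; python3 look.py 10 250,310,205,255 top
python3 - <<'E'
from h import *
for n in('scene','top'):
    read_camera(n)
    for r in cut_out(n,'cap_center'):
        ys,xs=np.nonzero(r['pixels']);print(n,round(r['p'],2),r['centre'],xs.min(),xs.max(),ys.min(),ys.max())
    print([(r['centre'],r['p']) for r in pinpoint(n,'cap_center')])
for n in('scene','top'):
  for z in(.018+.008,.032,.046):print(n,z,proj(n,[.5457,.1489,z]))
E
```

```text
[0.50547398 0.00082759 0.28322574] [ 0.59551215 -0.40523431 -0.15914898] 0.9992081286775658 11.5
[ 0.5078263  -0.00444034  0.28984256] [ 2.35739652 -2.93245145  3.4510347 ] 1.0000857563315206 11.55
scene 0.41 [298.3, 219.5] 291 301 213 225
[([297.1, 216.6], 0.54), ([341.6, 197.4], 0.47)]
[([276.4, 242.5], 0.57), ([275.8, 245.1], 0.33)]
scene 0.026 [340.68469174 196.4849852 ]
scene 0.032 [340.74198282 194.79635014]
scene 0.046 [340.87705674 190.81509265]
top 0.026 [275.12665464 243.62074436]
top 0.032 [274.94826601 243.4805001 ]
top 0.046 [274.52691941 243.14924892]
```

View pics/scene10c.png

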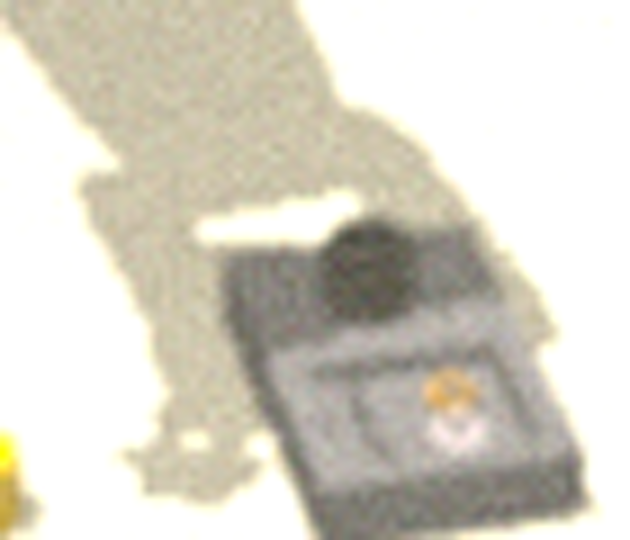

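View pics/top10c.png

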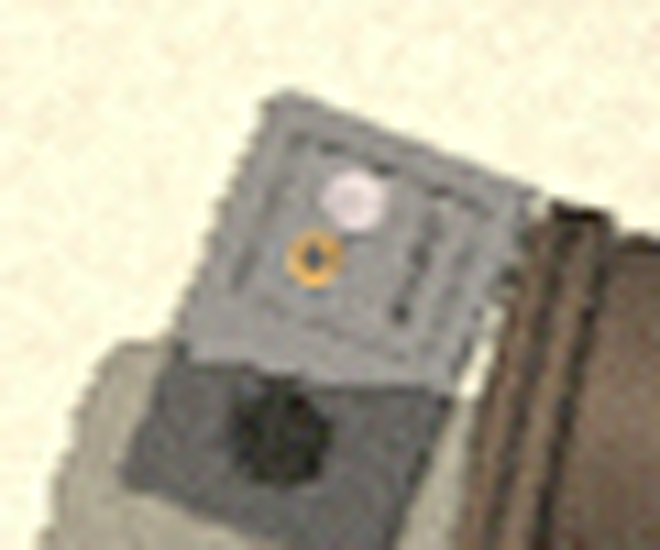

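The cap stands low in the well: top edge at row ~189 against 189.5 predicted for standing on the floor and 187 for the rim. It is upright and let go. Now the tube.

```bash
python3 -c "
from h import *
plan([.586,-.1553,.30],-40)"
```

```text
now [0.5052 0.0029 0.2796] yaw -40.5 dist 0.1788
[-0.0, 0.0, -0.1] [-0.0136, 0.0328, -0.0042]
[-0.1, 0.0, -0.2] [-0.0272, 0.0656, -0.0083]
[-0.1, 0.1, -0.3] [-0.0408, 0.0985, -0.0125]
[-0.1, 0.1, -0.4] [-0.0543, 0.1313, -0.0166]
[-0.2, 0.1, -0.5] [-0.0679, 0.1641, -0.0208]
```

Request:
move_arm:
  plan:
    - [[0,0,0,-0.014,0.033,-0.03,0.0854],[0,0,0,-0.028,0.066,-0.035,0.0854],[0,0,0,-0.041,0.1,-0.035,0.0854],[0,0,0,-0.055,0.132,-0.035,0.0854],[0,0,0,-0.068,0.164,-0.025,0.0854]]

```text
time: 12.52
eef_pos: [0.5868, -0.1552, 0.3034]
tcp_rot: [0.908, 0.42, -0.002, -0.001]
contact_force: [0.2, 1.2, 0.3]
opening: 0.998
```

```bash
python3 -c "
from h import *
plan([.586,-.1553,.185],-40)"; python3 look.py 11 200,290,120,220 scene;
```

```text
now [ 0.5868 -0.1552  0.3034] yaw -40.4 dist 0.1184
[-0.0, 0.0, -0.1] [-0.0001, -0.0, 0.0237]
[-0.1, 0.0, -0.1] [-0.0002, -0.0, 0.0473]
[-0.1, 0.1, -0.2] [-0.0002, -0.0001, 0.071]
[-0.2, 0.1, -0.3] [-0.0003, -0.0001, 0.0947]
[-0.2, 0.1, -0.4] [-0.0004, -0.0001, 0.1184]
[ 0.58683916 -0.15520837  0.30335546] [0.23538241 1.1842168  0.34562424] 0.997948966682552 12.525
```

View pics/scene11c.png

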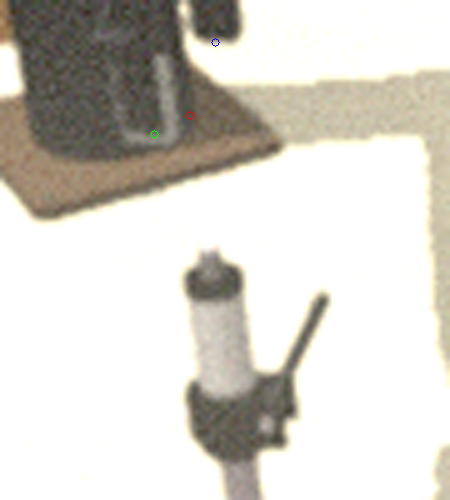

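Request:
move_arm:
  plan:
    - [[0,0,0,0,0,0.025,0.0854],[0,0,0,0,0,0.05,0.0854],[0,0,0,0,0,0.08,0.0854],[0,0,0,0,0,0.108,0.0854],[0,0,0,0,0,0.118,0.0854]]

```text
time: 13.2
eef_pos: [0.5849, -0.1567, 0.1786]
tcp_rot: [0.908, 0.419, -0.005, -0.004]
contact_force: [-0.7, 0.5, -0.2]
opening: 1.0
```

Request:
move_arm:
  plan:
    - [[0,0,0,0,0,0,0.07],[0,0,0,0,0,0,0.055],[0,0,0,0,0,0,0.045],[0,0,0,0,0,0,0.04],[0,0,0,0,0,0,0.04]]

```text
time: 13.82
eef_pos: [0.5851, -0.1568, 0.1792]
tcp_rot: [0.908, 0.419, -0.005, -0.003]
contact_force: [-0.5, -0.9, -1.2]
opening: 0.467
```

```bash
python3 look.py 12 200,290,120,220 scene;
```

```text
[ 0.58505944 -0.1568312   0.17916614] [-0.52011561 -0.86422129 -1.22321067] 0.4671816762711124 13.825
```

View pics/scene12c.png

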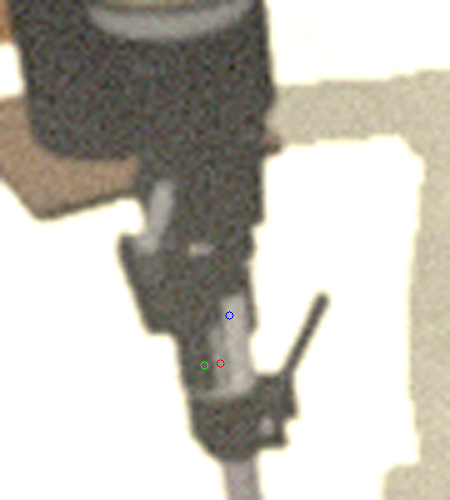

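Request:
move_arm:
  plan:
    - [[0,0,0,0,0,-0.004,0.04],[0,0,0,0,0,-0.007,0.03],[0,0,0,0,0,-0.007,0.02],[0,0,0,0,0,-0.007,0.015],[0,0,0,0,0,-0.007,0.015]]
  force: 40

```text
time: 14.5
eef_pos: [0.5842, -0.156, 0.1864]
tcp_rot: [0.908, 0.419, -0.006, -0.005]
contact_force: [-5.6, 3.3, 2.8]
opening: 0.292
```

```bash
cat > meas.py <<'E'
from h import *
# collar lower edge row in scene along column axis, averaged frames
im=np.mean([read_camera('scene').astype(float).mean(2) for _ in range(3)],0).astype(np.float32)
ax0=np.array([.5833,-.1545]);d0=np.array([1,1.5])
zs=np.arange(.05,.2,.0005);pr=[];rw=[]
for z in zs:
    u,v=proj('scene',[*ax0,z])+d0;rw.append(v);pr.append(cv2.getRectSubPix(im,(5,1),(u,v)).mean())
pr=np.array(pr)
b=(pr>62).astype(int);e=np.nonzero(np.diff(b))[0]
for i in e:print('edge axis z',round(zs[i],4),'row',round(rw[i],2),'up->dark' if b[i] else 'up->light')
s=get_state();print(s['eef_pos'].round(4),s['contact_force'].round(2),s['opening'],s['time'])
E
python3 meas.py
```

```text
edge axis z 0.076 row 228.5 up->dark
edge axis z 0.0805 row 227.05 up->light
edge axis z 0.1255 row 212.09 up->dark
edge axis z 0.162 row 199.3 up->light
[ 0.5842 -0.156   0.1864] [-4.65  3.28  2.9 ] 0.2961463964159037 14.65
```

Request:
move_arm:
  plan:
    - [[0,0,0,0,0,0.006,0.015],[0,0,0,0,0,0.014,0.015],[0,0,0,0,0,0.024,0.015],[0,0,0,0,0,0.033,0.015],[0,0,0,0,0,0.04,0.015]]

```text
time: 15.28
eef_pos: [0.5841, -0.156, 0.1459]
tcp_rot: [0.908, 0.419, -0.005, -0.004]
contact_force: [-1.5, 2.5, 4.0]
opening: 0.297
```

```bash
python3 meas.py; python3 look.py 13 210,280,150,245 scene 1.5
```

```text
edge axis z 0.075 row 228.82 up->dark
edge axis z 0.1205 row 213.79 up->light
edge axis z 0.1695 row 196.59 up->dark
[ 0.5841 -0.156   0.145 ] [ 4.32 -0.3  -4.26] 0.29222562442829614 15.425
[ 0.58407525 -0.1559768   0.14500386] [ 4.31993559 -0.30150911 -4.26256429] 0.29222562442829614 15.425
```

View pics/scene13c.png

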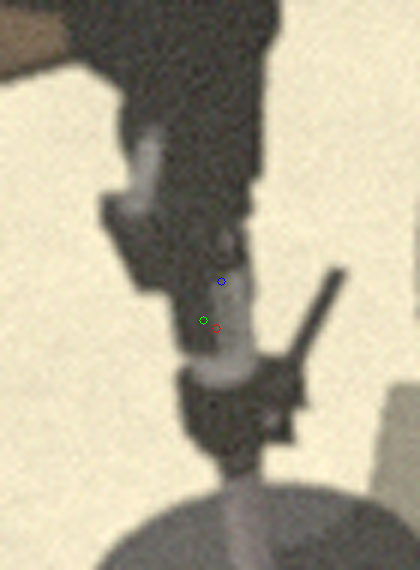

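Request:
move_arm:
  plan:
    - [[0,0,0,0,0,0.002,0.015],[0,0,0,0,0,0.005,0.015],[0,0,0,0,0,0.008,0.015],[0,0,0,0,0,0.008,0.015],[0,0,0,0,0,0.008,0.015]]

```text
time: 16.1
eef_pos: [0.5841, -0.156, 0.137]
tcp_rot: [0.908, 0.419, -0.005, -0.004]
contact_force: [2.6, 0.7, 0.4]
opening: 0.291
```

```bash
python3 meas.py; python3 look.py 14 220,270,190,240 scene 1.5
```

```text
edge axis z 0.0755 row 228.66 up->dark
edge axis z 0.112 row 216.66 up->light
edge axis z 0.1605 row 199.83 up->dark
[ 0.5841 -0.156   0.137 ] [2.11 0.7  0.85] 0.2922030079466107 16.25
[ 0.58410692 -0.15597903  0.1369576 ] [2.11399019 0.70352335 0.85002947] 0.2922030079466107 16.25
```

View pics/scene14c.png

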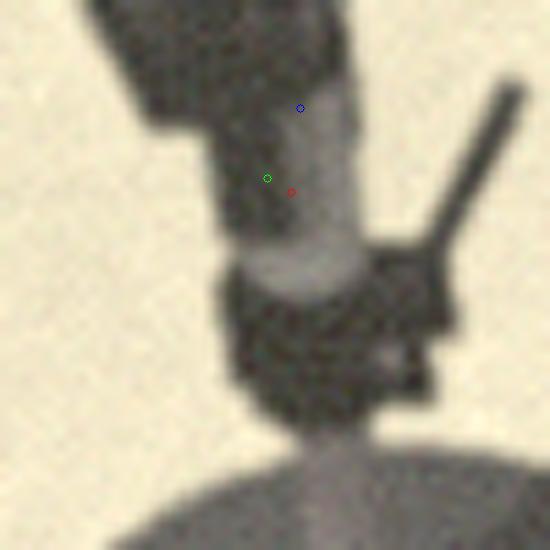

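Request:
move_arm:
  plan:
    - [[0,0,0,0,0,0,0.015],[0,0,0,0,0,0,0.05],[0,0,0,0,0,0,0.0854],[0,0,0,0,0,0,0.0854],[0,0,0,0,0,-0.01,0.0854]]

```text
time: 16.92
eef_pos: [0.5833, -0.1557, 0.1461]
tcp_rot: [0.908, 0.419, -0.006, -0.005]
contact_force: [-0.2, -0.6, -0.6]
opening: 1.002
```

```bash
python3 meas.py;python3 -c "
from h import *
plan([.5938,-.1448,.225],5)"
```

```text
edge axis z 0.0755 row 228.66 up->dark
edge axis z 0.1115 row 216.83 up->light
edge axis z 0.1645 row 198.4 up->dark
edge axis z 0.1735 row 195.14 up->light
edge axis z 0.1935 row 187.75 up->dark
[ 0.5849 -0.1564  0.1483] [-0.11 -0.79  0.1 ] 0.9988952006755781 17.075
now [ 0.5849 -0.1564  0.1483] yaw -40.4 dist 0.0781
[-0.1, 0.0, -9.1] [0.0028, -0.0003, -0.0153]
[-0.3, 0.0, -18.2] [0.0057, -0.0006, -0.0307]
[-0.4, 0.0, -27.3] [0.0085, -0.0009, -0.046]
[-0.5, 0.1, -36.3] [0.0113, -0.0012, -0.0614]
[-0.6, 0.1, -45.4] [0.0142, -0.0015, -0.0767]
```

Request:
move_arm:
  plan:
    - [[0,0,0,0,0,-0.03,0.0854],[0,0,0,0,0,-0.06,0.0854],[0,0,0,0,0,-0.085,0.0854],[0,0,-10,0.007,0,-0.095,0.0854],[0,0,-20,0.014,0,-0.1,0.0854]]

```text
time: 17.7
eef_pos: [0.5955, -0.146, 0.2496]
tcp_rot: [0.82, 0.573, -0.003, -0.003]
contact_force: [0.5, 0.6, 0.0]
opening: 0.995
```

```bash
python3 -c "
from h import *
plan([.5938,-.1448,.24],30)"; python3 look.py 15 200,290,130,240 scene 1.7; python3 look.py 15 335,395,205,255 top 3
```

```text
now [ 0.5955 -0.146   0.2496] yaw -20.1 dist 0.0098
[-0.1, -0.0, -10.0] [0.0001, -0.0004, 0.0019]
[-0.2, -0.1, -20.0] [0.0002, -0.0007, 0.0039]
[-0.3, -0.1, -30.1] [0.0003, -0.0011, 0.0058]
[-0.4, -0.1, -40.1] [0.0004, -0.0015, 0.0077]
[-0.5, -0.1, -50.1] [0.0005, -0.0019, 0.0096]
[ 0.59545108 -0.14596161  0.24963196] [0.47253374 0.60538129 0.01632418] 0.9948870783754539 17.7
[ 0.59601035 -0.14540705  0.2499784 ] [-0.24425611  0.2213704  -0.44752255] 0.9983098832867243 17.75
```

View pics/scene15c.png

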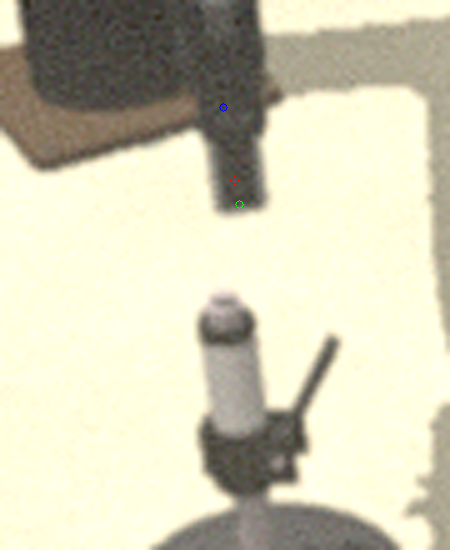

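View pics/top15c.png

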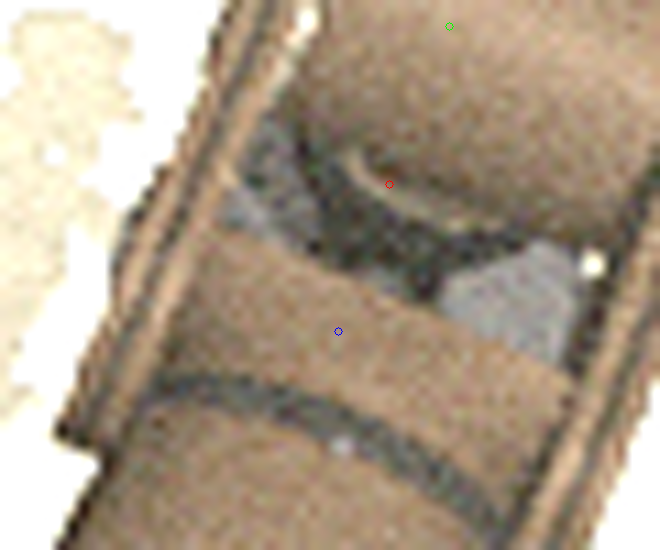

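```bash
python3 -c "
from h import *
ax=np.array([.585,-.1557])
for d in((0,0),(1,1.5),(.5,1)):
  for z in(.168,.172,.176):
    p=atz('scene',[266.1-d[0],197.7-d[1]],z)[:2]-ax;print(d,z,p.round(4),np.linalg.norm(p).round(4),np.degrees(np.arctan2(p[1],p[0])).round(1))
"
```

```text
(0, 0) 0.168 [0.0328 0.0374] 0.0497 48.8
(0, 0) 0.172 [0.0381 0.0351] 0.0518 42.6
(0, 0) 0.176 [0.0434 0.0327] 0.0544 37.0
(1, 1.5) 0.168 [0.0262 0.0383] 0.0464 55.6
(1, 1.5) 0.172 [0.0315 0.0359] 0.0478 48.7
(1, 1.5) 0.176 [0.0369 0.0336] 0.0499 42.3
(0.5, 1) 0.168 [0.0286 0.0383] 0.0478 53.3
(0.5, 1) 0.172 [0.0339 0.0359] 0.0494 46.6
(0.5, 1) 0.176 [0.0393 0.0336] 0.0517 40.5
```

Request:
move_arm:
  plan:
    - [[0,0,-10,0,0,0,0.0854],[0,0,-20,0,0,0,0.0854],[0,0,-30,0,-0.001,0,0.0854],[0,0,-40,0,-0.001,0,0.0854],[0,0,-50,0,-0.002,0,0.0854]]

```text
time: 18.42
eef_pos: [0.5933, -0.1451, 0.2488]
tcp_rot: [0.502, 0.865, -0.002, -0.005]
contact_force: [-0.2, 0.5, -0.1]
opening: 1.0
```

```bash
python3 -c "
from h import *
plan([.5945,-.1445,.212],50)"
```

```text
now [ 0.5933 -0.1451  0.2488] yaw 29.7 dist 0.0368
[-0.1, -0.1, -4.1] [-0.0001, 0.0003, 0.0074]
[-0.1, -0.2, -8.1] [-0.0001, 0.0006, 0.0147]
[-0.2, -0.3, -12.2] [-0.0002, 0.0009, 0.0221]
[-0.3, -0.4, -16.2] [-0.0002, 0.0013, 0.0294]
[-0.4, -0.4, -20.3] [-0.0003, 0.0016, 0.0368]
```

Request:
move_arm:
  plan:
    - [[0,0,-7,0,0,0,0.0854],[-0.1,-0.2,-14,0,0.0006,0.01,0.0854],[-0.2,-0.3,-20,0,0.001,0.02,0.0854],[-0.4,-0.4,-20.3,0,0.0016,0.03,0.0854],[-0.4,-0.4,-20.3,0,0.0016,0.036,0.0854]]

```text
time: 19.05
eef_pos: [0.5939, -0.1442, 0.2116]
tcp_rot: [0.343, 0.939, 0.0, -0.001]
contact_force: [-0.2, 1.1, 0.7]
opening: 1.007
```

```bash
python3 -c "
from h import *
plan([.5945,-.1445,.137],50)"; python3 look.py 16 200,290,130,240 scene 1.7
```

```text
now [ 0.5939 -0.1442  0.2116] yaw 49.9 dist 0.0746
[0.0, -0.0, -0.0] [-0.0002, 0.0, 0.0149]
[0.0, -0.0, -0.1] [-0.0003, 0.0, 0.0298]
[0.0, -0.1, -0.1] [-0.0005, 0.0001, 0.0448]
[0.0, -0.1, -0.1] [-0.0006, 0.0001, 0.0597]
[0.0, -0.1, -0.1] [-0.0008, 0.0001, 0.0746]
[ 0.59391824 -0.14419271  0.2116173 ] [-0.16714766  1.10016919  0.68534567] 1.0068993057871296 19.05
```

View pics/scene16c.png

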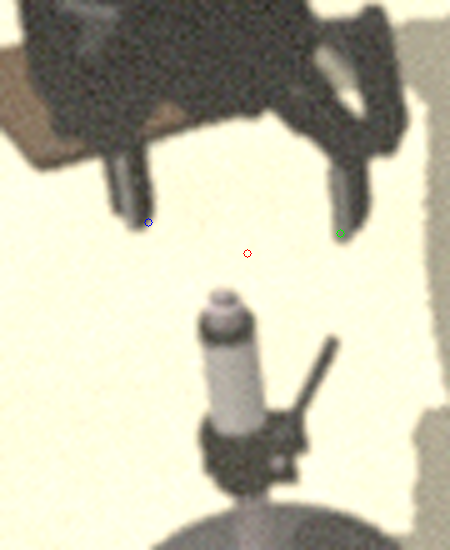

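Request:
move_arm:
  plan:
    - [[0,0,0,0,0.004,0.01,0.0854],[0,0,0,0,0.004,0.022,0.0854],[0,0,0,0,0.004,0.034,0.0854],[0,0,0,0,0.004,0.044,0.0854],[0,0,0,0,0.004,0.045,0.0854]]

```text
time: 19.73
eef_pos: [0.5955, -0.1407, 0.1645]
tcp_rot: [0.343, 0.939, 0.001, -0.003]
contact_force: [0.3, 0.6, -0.5]
opening: 1.002
```

```bash
python3 -c "
from h import *
plan([.597,-.1415,.137],50)"; python3 look.py 17 200,290,130,240 scene 1.7
```

```text
now [ 0.5955 -0.1407  0.1645] yaw 49.9 dist 0.0276
[-0.0, -0.1, -0.0] [-0.0004, 0.0001, 0.0055]
[-0.0, -0.1, -0.0] [-0.0007, 0.0002, 0.011]
[-0.0, -0.2, -0.1] [-0.0011, 0.0002, 0.0165]
[-0.0, -0.2, -0.1] [-0.0014, 0.0003, 0.022]
[-0.0, -0.3, -0.1] [-0.0018, 0.0004, 0.0275]
[ 0.59549177 -0.14070865  0.16450998] [ 0.30780031  0.55150181 -0.45624834] 1.001944089219388 19.725
```

View pics/scene17c.png

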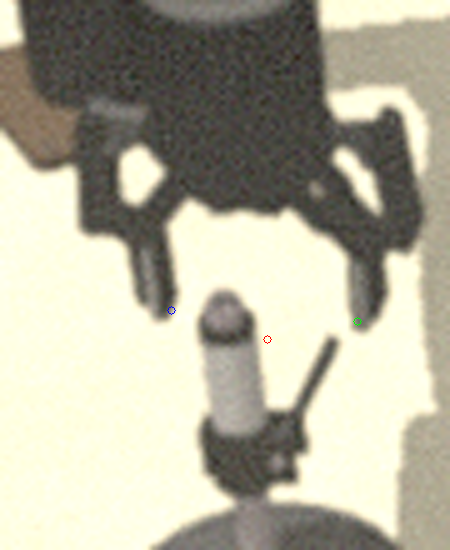

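Request:
move_arm:
  plan:
    - [[0,0,0,0,0,0.006,0.0854],[0,0,0,-0.001,0,0.013,0.0854],[0,0,0,-0.001,0,0.02,0.0854],[0,0,0,-0.001,0,0.025,0.0854],[0,0,0,-0.001,0,0.026,0.0854]]

```text
time: 20.4
eef_pos: [0.5962, -0.1413, 0.1385]
tcp_rot: [0.343, 0.939, 0.001, -0.002]
contact_force: [0.6, 0.2, 0.3]
opening: 0.997
```

```bash
python3 -c "
from h import *
c=np.array([.585,-.1557])+.0045*np.array([.643,.766]);print(c)
plan([*c,.138],50)"; python3 look.py 18 200,290,130,240 scene 1.7
```

```text
[ 0.5878935 -0.152253 ]
now [ 0.5962 -0.1413  0.1385] yaw 49.9 dist 0.0138
[-0.0, -0.1, -0.0] [-0.0001, -0.0027, 0.0001]
[-0.0, -0.1, -0.0] [-0.0003, -0.0055, 0.0002]
[-0.0, -0.2, -0.1] [-0.0004, -0.0082, 0.0003]
[-0.0, -0.2, -0.1] [-0.0006, -0.011, 0.0004]
[-0.0, -0.3, -0.1] [-0.0007, -0.0137, 0.0005]
[ 0.59622103 -0.14130296  0.13849875] [0.57915548 0.23410631 0.33185922] 0.9974031044983689 20.4
```

View pics/scene18c.png

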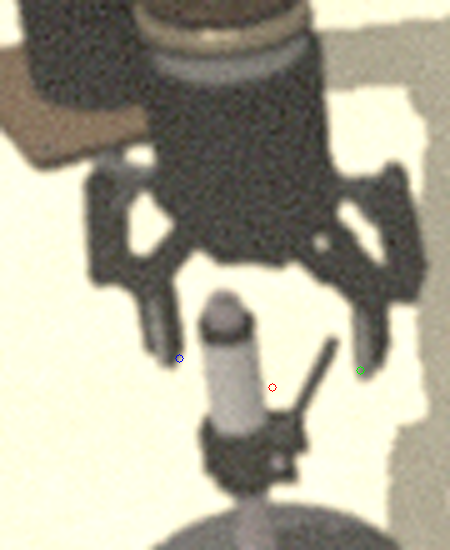

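Request:
move_arm:
  plan:
    - [[0,0,0,0,-0.003,0,0.08],[0,0,0,0,-0.006,0,0.075],[0,0,0,0,-0.009,0,0.07],[0,0,0,0,-0.012,0,0.065],[0,0,0,0,-0.0135,0,0.062]]
  force: 40

```text
time: 21.08
eef_pos: [0.5876, -0.152, 0.1389]
tcp_rot: [0.343, 0.939, 0.0, -0.002]
contact_force: [1.3, 2.0, 2.1]
opening: 0.724
```

```bash
python3 meas.py; python3 look.py 19 200,290,130,240 scene 1.7
```

```text
edge axis z 0.0755 row 228.66 up->dark
edge axis z 0.1115 row 216.83 up->light
edge axis z 0.1645 row 198.4 up->dark
edge axis z 0.1735 row 195.14 up->light
[ 0.5873 -0.1519  0.1385] [ 0.43 -0.25 -0.38] 0.7269516281823496 21.225
[ 0.58733363 -0.15189331  0.13851559] [ 0.42932763 -0.25311167 -0.37812461] 0.7269516281823496 21.225
```

View pics/scene19c.png

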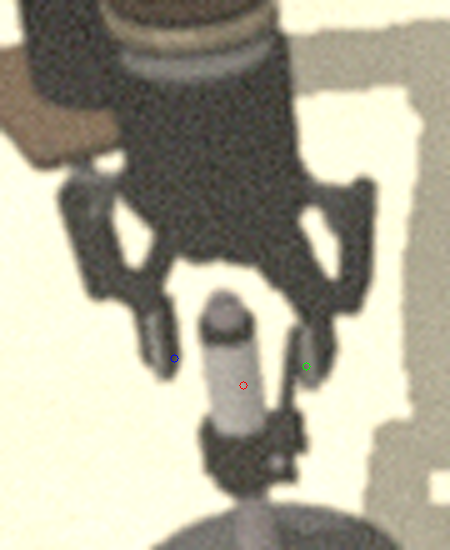

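Request:
move_arm:
  plan:
    - [[0,0,0,0,0,0,0.056],[0,0,0,0,0,0,0.05],[0,0,0,0,0,0,0.045],[0,0,0,0,0,0,0.04],[0,0,0,0,0,0,0.036]]
  force: 40

```text
time: 21.9
eef_pos: [0.5874, -0.1518, 0.1385]
tcp_rot: [0.343, 0.939, 0.0, -0.003]
contact_force: [1.3, 0.4, 1.2]
opening: 0.421
```

```bash
python3 meas.py; python3 look.py 20 200,290,130,240 scene 1.7
```

```text
edge axis z 0.0755 row 228.66 up->dark
edge axis z 0.1115 row 216.83 up->light
edge axis z 0.1645 row 198.4 up->dark
edge axis z 0.173 row 195.32 up->light
[ 0.5874 -0.1517  0.1384] [0.97 0.99 1.93] 0.42719127029341586 22.05
[ 0.58738706 -0.15174723  0.13844805] [0.96937304 0.99266513 1.92776678] 0.42719127029341586 22.05
```

View pics/scene20c.png

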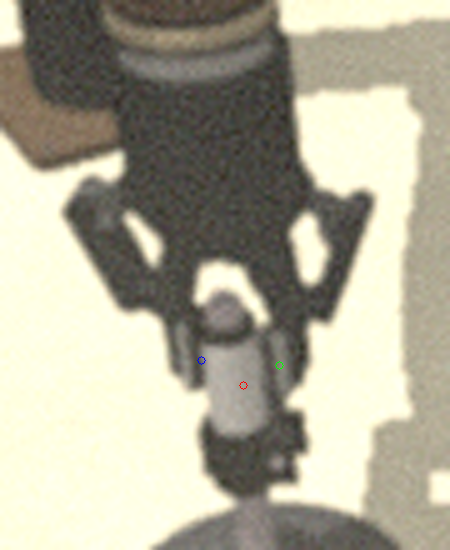

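Request:
move_arm:
  plan:
    - [[0,0,0,0,0,0,0.034],[0,0,0,0,0,0,0.03],[0,0,0,0,0,0,0.025],[0,0,0,0,0,0,0.02],[0,0,0,0,0,0,0.02]]
  force: 50

```text
time: 22.72
eef_pos: [0.5872, -0.1521, 0.1384]
tcp_rot: [0.343, 0.939, 0.0, -0.003]
contact_force: [-2.1, -2.0, 3.3]
opening: 0.373
```

```bash
python3 meas.py; python3 look.py 21 220,270,180,240 scene 1.7
```

```text
edge axis z 0.0745 row 228.98 up->dark
edge axis z 0.1105 row 217.17 up->light
edge axis z 0.164 row 198.58 up->dark
edge axis z 0.173 row 195.32 up->light
[ 0.5872 -0.1521  0.1384] [-2.25 -3.46  1.31] 0.37806823516898785 22.875
[ 0.58718958 -0.15207621  0.13842559] [-2.2540576  -3.45976367  1.30915465] 0.37806823516898785 22.875
```

View pics/scene21c.png

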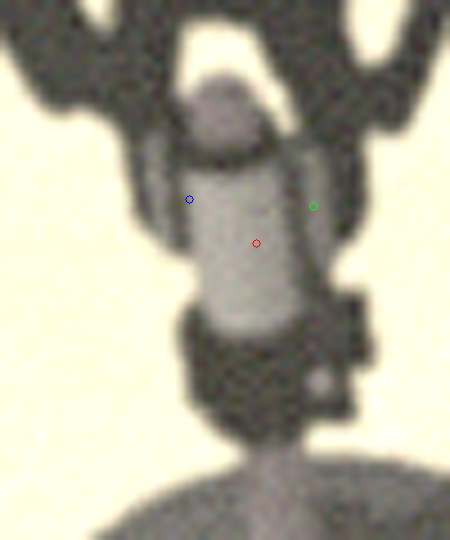

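Request:
move_arm:
  plan:
    - [[0,0,0,0,0,0,0.02],[0,0,0,0,0,0,0.02],[0,0,0,0,0,-0.001,0.02],[0,0,0,0,0,-0.0015,0.02],[0,0,0,0,0,-0.0015,0.02]]
  force: 60

```text
time: 23.55
eef_pos: [0.587, -0.1522, 0.1384]
tcp_rot: [0.343, 0.939, 0.0, -0.003]
contact_force: [1.2, -5.7, -6.9]
opening: 0.366
```

```bash
python3 meas.py; python3 look.py 22 220,270,180,240 scene 1.7; python3 -c "
from h import *
for i in range(4):
  s=get_state();print(s['contact_force'].round(1),s['eef_pos'].round(4),s['opening']);read_camera('scene')
for q in('mark','upper_tube','cam_lever','squeeze'): print(q,[(r['centre'],r['p']) for r in pinpoint('scene',q)])"; python3 meas.py
```

```text
edge axis z 0.0745 row 228.98 up->dark
edge axis z 0.1105 row 217.17 up->light
edge axis z 0.1635 row 198.76 up->dark
edge axis z 0.1725 row 195.5 up->light
[ 0.587  -0.1522  0.1384] [ 0.64 -4.44 -6.48] 0.3687251970443377 23.7
[ 0.58701002 -0.15215076  0.13835404] [ 0.64324876 -4.43861975 -6.47886087] 0.3687251970443377 23.7
[ 0.4 -5.1 -6.2] [ 0.587  -0.1521  0.1383] 0.3658535220618659
[ 1.2 -5.5 -7.5] [ 0.587  -0.1521  0.1384] 0.3708845061292074
[ 1.4 -5.4 -6.7] [ 0.587  -0.1521  0.1384] 0.3641527986524373
[ 0.5 -4.6 -7.1] [ 0.587  -0.1522  0.1384] 0.36907696419463654
mark []
upper_tube [([245.6, 223.3], 0.78), ([342.9, 194.5], 0.54), ([360.4, 275.9], 0.42)]
cam_lever [([255.6, 219.5], 0.4)]
squeeze [([249.3, 202.7], 0.72), ([400.1, 181.5], 0.36)]
edge axis z 0.0745 row 228.98 up->dark
edge axis z 0.1105 row 217.17 up->light
edge axis z 0.1635 row 198.76 up->dark
edge axis z 0.1725 row 195.5 up->light
[ 0.587  -0.1521  0.1383] [ 0.56 -5.75 -6.37] 0.3680643677401073 24.3
```

View pics/scene22c.png

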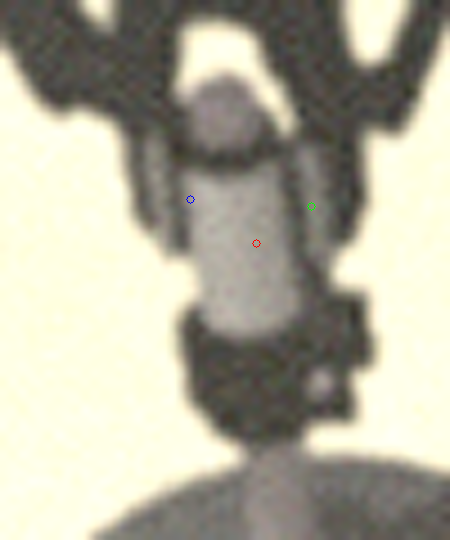

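Request:
move_arm:
  plan:
    - [[0,0,0,0,0,-0.001,0.02],[0,0,0,0,0,-0.002,0.02],[0,0,0,0,0,-0.003,0.02],[0,0,0,0,0,-0.003,0.02],[0,0,0,0,0,-0.003,0.02]]
  force: 60

```text
time: 24.92
eef_pos: [0.587, -0.1521, 0.1402]
tcp_rot: [0.343, 0.939, 0.0, -0.003]
contact_force: [1.6, -4.9, -8.4]
opening: 0.371
```

```bash
python3 meas.py
```

```text
edge axis z 0.0755 row 228.66 up->dark
edge axis z 0.1125 row 216.5 up->light
edge axis z 0.1655 row 198.04 up->dark
edge axis z 0.174 row 194.96 up->light
[ 0.587  -0.1522  0.1401] [ 1.66 -6.35 -8.52] 0.3663581723482461 25.075
```

Request:
move_arm:
  plan:
    - [[0,0,0,0,0,0,0.02],[0,0,0,0,0,0,0.02],[0,0,0,0,0,0,0.02],[0,0,0,0,0,0,0.02],[0,0,0,0,0,0,0.02]]
  force: 60

```text
time: 25.7
eef_pos: [0.587, -0.1522, 0.1401]
tcp_rot: [0.343, 0.939, 0.0, -0.003]
contact_force: [0.0, -5.3, -3.6]
opening: 0.367
```

```bash
python3 meas.py; python3 look.py 23 0,640,0,400 scene 1.3; python3 look.py 24 300,370,165,225 scene
```

```text
edge axis z 0.075 row 228.82 up->dark
edge axis z 0.1125 row 216.5 up->light
edge axis z 0.1655 row 198.04 up->dark
edge axis z 0.174 row 194.96 up->light
[ 0.587  -0.1522  0.1401] [ 0.65 -4.95 -4.2 ] 0.36855795452108286 25.85
[ 0.5870225  -0.15215409  0.140142  ] [ 0.64761366 -4.95466958 -4.19777115] 0.36855795452108286 25.85
[ 0.58702142 -0.15216747  0.14013101] [ 0.57175687 -4.25633402 -4.86470277] 0.37146755202918336 25.9
```

View pics/scene23c.png

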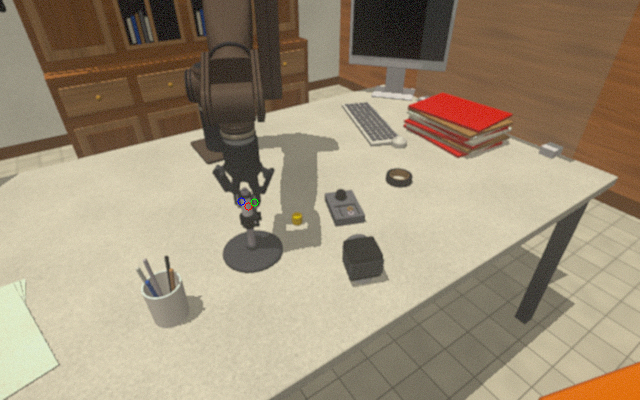

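View pics/scene24c.png

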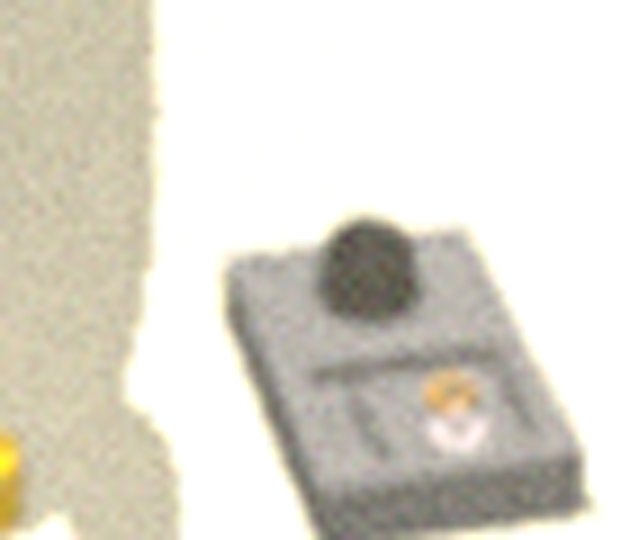

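```bash
python3 -c "
from h import *
print(ticket.sign_off())"
```

```text
the job is handed in; nothing more can be done
None
```

I completed all the steps and handed the job in at about 26 s of the 69 s allowed; the hand-in reports no verdict.

**What I did**
- **Cap:** I lifted the black cap off the stud, set it in the round well and let go.
- **Tube:** I gripped the upper tube across the lever's plane, slid it down about 49 mm to the tape band and held it there with the lever open.
- **Lever:** I re-gripped along the lever's direction and squeezed the lever against the tube. I left the gripper holding both with the grip set to 60 N.

**What the last checks showed**
- **Cap:** it stands upright and low in the well. Its top edge is at image row 189, where 189.5 is expected on the well floor and 187 on the rim. It was put down 1–4 mm from my estimates of the well's centre.
- **Tube:** the collar's lower edge is within about 1 mm of the top of the band, to about 1.5–2 mm. The squeeze carried the tube about 1 mm down, so I pulled it back up about 2 mm while it was clamped. It was still in the next picture.
- **Lever:** it looks upright against the tube. The fingers stand at about 31.5 mm, below the nominal 35 mm for tube and lever together. The fingers also read 1–1.5 mm low on the cap and the tube, so I take this to mean the lever is home.
- **Bystanders:** the camera, tape roll and mug look unmoved in the scene picture.

**Checks that disagreed**
- The two cameras differ by about 1–1.5 pixels.
- Estimates of the tube's starting height differed by up to 4 mm. Part of this was a dark ring at the tube's end that I first took for the cap's rim. I relied on the collar and band edges, which do not depend on it.
- While lowering the cap I felt 6–7 N, which could not by itself tell the well floor from the rim. The pictures taken after release settled that.

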